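Add a course to the oak seasoning pile

ROBOT

A 7-joint arm with a two-finger parallel gripper is mounted at the origin on the work surface. World frame = base frame: x ahead of the robot, y to its left, z up, the work surface at z = 0. Lengths are in m, angles in rad, forces in N, time in s.
With the tool pointing down it reaches from about 0.425 to 0.8 m from the base axis. Payload 8.3 kg.
Tool frame: the origin (TCP) lies at the very end of the fingers, on their centre line; the grasp point (between the pads) lies 19 mm behind it; z points along the fingers, x is the direction in which the jaws open and shut, and the axes are right-handed (so a half turn about z gives the same grasp; the last joint's range is limited). The gripper opens to 85 mm and grips with 20 to 120 N. Pads are 22 mm wide; open, the fingers measure 114 mm over their backs; the gripper's body (76 mm by 85 mm) begins 54 mm behind the grasp point. The pads swing forward as they close: fully open they stand 13 mm farther back than shut.
Start: joints at [-1.372, 0.383, 0.016, 1.37, -0.006, 1.388, -0.046], TCP at [0.162, 0.604, 0.231] pointing down, gripper open.
Joint ranges: [-2.95, 2.95], [-0.25, 2.06], [-1.52, 1.56], [0.18, 2.33], [-1.44, 4.58], [0.02, 2.06], [-3.01, 3.01]. Speed limits (rad/s): [2.39, 2.39, 3.01, 3.01, 3.14, 3.14, 3.14].

INTERFACE

Orientations are given as a rotation vector (axis times angle).
In Python, from workcell import observe, camera, finish_job gives the robot as it stands.
- The arm moves only by the shell command python3 -m crank 'ROWS' [FORCE]. ROWS is JSON, one flat list of numbers, 7 for each row, row after row: the gripper's target within -1 to 1 (shut at 1, half-way at 0, fully open at -1), then the shift along the tool's x, y, z in cm, then the turn, a rotation vector about the tool's x, y, z in degrees. In form: [grip, tx, ty, tz, rx, ry, rz, grip, tx, ty, tz, rx, ry, rz, ...]. A call has 1 to 12 rows; each row shifts and turns the commanded pose from where the row before left it, along the tool's axes as they then stand; what a row does not reach is not made up. A row lasts 1/8 s, in which the tool goes at most 62.5 mm and 10.7 degrees, less where a joint would pass 70% of its speed; a pose out of reach is approached as far as the arm can. A call is refused whole if a number of a shift passes 6.25 or a number of a turn 10.7, either way. A call with a gripper value outside its range is refused whole. The fingers move at their own pace and stop on an object; FORCE is the grip in N (left out, the last holds). Time passes only in rows, so rows that do not move let the fingers close. It gives the time, the measured TCP pose, the force and the opening at its end, in the units of the state.
- observe(): the state, without advancing time (a new reading comes with each control period).
- camera(name): name is "scene" or "top"; returns a dict with "color" (480x640x3 uint8, red, green, blue), "z_map" (480x640 float32, m along the optical axis (not along the pixel's ray), 0 where there is no reading), "mtx" (3x3 intrinsics, pixels), "position" and "attitude" of the camera in the world. Camera axes: x right, y down, z forward; pixel columns grow to the right and rows downward; lengths in m; the calibration is good to about 2 mm. A picture is of the moment at which its call begins.
- finish_job(): hands the job in, once; it reports no verdict.
The state is a dict: "clock": time; "qpos": joint angles; "qvel": joint speeds; "tau": joint torques, N m; "tool_pos": TCP position; "tcp_rot": TCP orientation; "wrist_force": force on the tool from outside, world axes, zero at the start; "moment": the same for the moment, N m; "grip_width": finger opening in m.
Only numpy, scipy, OpenCV 4.12 (cv2) and the standard library are available. Lean on these libraries where they do the work, as an engineer would, in place of code of your own. Each camera call takes 0.05 s, during which the arm holds its last target.

TASK

Add the next course to the little pile of oak heading boards that is drying on the bench. First lay the two loose spacer sticks across the top of the pile, each directly above one of the sticks already in it (either stick at either end); then lay the loose wide board on them over the pile's wide boards and the loose narrow board over its narrow ones, ends and edges in line with those below. Last, lay the stone weight across the middle of both new boards, square to them and reaching over both alike, and leave the hammer, the bung and the chisel lying where they are.

Things in the scene. Friction and masses are not known exactly. Their poses are not given: they have to be found in the camera images.
- pile: Fixed pile of red-ended boards; flat top at z = 76 mm. Origin: centre of its underside, on the bench; x along the boards (-100 to +100 mm), y towards the wide ones. Two courses, each a wide board (64 mm, centre y = +41) and a narrow one (46 mm, centre y = -50), 36 mm gap; all 22 mm thick. Sticks between the courses run along y at x = -65 and +65 mm, 12 mm thick, ends showing 8 mm on both sides.
- ply: Flat sheet of green-painted plywood, 240 x 190 mm, 6 mm thick, fixed to the bench; origin at the centre of its underside, z up, x along the 240 mm side. The two sticks and the weight lie on it at the start, side by side, about 80 mm apart, roughly along its y.
- wide_board: Loose new oak board, light brown with dark red sealed ends, 200 x 64 mm, 22 mm thick, 0.19 kg, lying flat on the bench. Origin at the centre of its underside; x along its length, y across, z up.
- narrow_board: Loose new oak board, light brown with dark red sealed ends, 200 x 46 mm, 22 mm thick, 0.14 kg, lying flat on the bench. Origin at the centre of its underside; x along its length, y across, z up.
- pale_stick: Loose spacer stick of pale wood, 162 x 22 mm, 12 mm thick, about 35 g, lying flat on the plywood. Origin at the centre of its underside; x along its length, y across, z up.
- dark_stick: Loose spacer stick of dark brown wood, same size as the pale one: 162 x 22 mm, 12 mm thick, about 35 g, lying flat on the plywood. Origin at the centre of its underside; x along its length, y across, z up.
- weight: Stone weight: a plain grey bar, 150 x 48 mm, 38 mm high, about 0.7 kg, lying flat on the plywood. Origin at the centre of its underside; x along its length, y across, z up.
- hammer: Bystander, loose: cooper's hammer with wooden handle and dark steel head, 240 mm long, 34 mm high, lying on the bench in a row with the two boards. Origin under the middle of its length, on the bench; x along the handle towards the head; the head reaches 42 mm to +y and 46 mm to -y, around x = 100 mm.
- bung: Bystander, loose: tapered oak barrel bung, up to 64 mm across, 40 mm high, standing on the bench beyond the work. Origin at the centre of its underside.
- chisel: Bystander, loose: steel chisel, dark shank and bright flat blade, 150 mm long, up to 28 mm wide, 18 mm high, lying on the bench beyond the work. Origin on its underside near the middle; x along its length.
Not all that is in view belongs to the job. Several things have the shape of the dark_stick; the one meant has the colours described above.

How it is judged:
On the way, in this order (a step that is already met when the one before it is completed fails the run):
1. both sticks lie across the pile, one above each stick below (((x of pale_stick in the frame of pile between 0.053 and 0.077 m and y of pale_stick in the frame of pile between -0.014 and 0.014 m and z of pale_stick in the frame of pile between 0.071 and 0.081 m and angle between the x axis of each of pale_stick, dark_stick and the y axis of pile, either way round below 0.12 rad and angle between each of pale_stick, dark_stick's own z axis and vertical below 0.08 rad and x of dark_stick in the frame of pile between -0.077 and -0.053 m and y of dark_stick in the frame of pile between -0.014 and 0.014 m and z of dark_stick in the frame of pile between 0.071 and 0.081 m) or (x of dark_stick in the frame of pile between 0.053 and 0.077 m and y of dark_stick in the frame of pile between -0.014 and 0.014 m and z of dark_stick in the frame of pile between 0.071 and 0.081 m and angle between the x axis of each of dark_stick, pale_stick and the y axis of pile, either way round below 0.12 rad and angle between each of dark_stick, pale_stick's own z axis and vertical below 0.08 rad and x of pale_stick in the frame of pile between -0.077 and -0.053 m and y of pale_stick in the frame of pile between -0.014 and 0.014 m and z of pale_stick in the frame of pile between 0.071 and 0.081 m)) and linear speed of each of pale_stick, dark_stick below 0.02 m/s and angular speed of each of pale_stick, dark_stick below 0.15 rad/s), for 0.2 s.
2. both boards lie on the sticks, wide over wide and narrow over narrow (all of step 1 and x of wide_board in the frame of pile between -0.012 and 0.012 m and y of wide_board in the frame of pile between 0.029 and 0.053 m and z of wide_board in the frame of pile between 0.083 and 0.093 m and angle between the x axis of each of wide_board, narrow_board and the x axis of pile, either way round below 0.12 rad and angle between each of wide_board, narrow_board's own z axis and vertical below 0.08 rad and x of narrow_board in the frame of pile between -0.012 and 0.012 m and y of narrow_board in the frame of pile between -0.062 and -0.038 m and z of narrow_board in the frame of pile between 0.083 and 0.093 m and linear speed of each of wide_board, narrow_board below 0.02 m/s and angular speed of each of wide_board, narrow_board below 0.15 rad/s), for 0.2 s.
3. the weight lies across the middle of both boards (all of step 2 and x of weight in the frame of pile between -0.018 and 0.018 m and y of weight in the frame of pile between -0.018 and 0.018 m and z of weight in the frame of pile between 0.105 and 0.115 m and angle between the x axis of weight and the y axis of pile, either way round below 0.15 rad and angle between weight's own z axis and vertical below 0.08 rad and linear speed of weight below 0.02 m/s and angular speed of weight below 0.15 rad/s), for 0.2 s.
At the end, for the whole second after the job is handed in: All released, still and flat: sticks on the pile above those below (12 mm along the boards, 14 mm across, 0.12 rad), wide and narrow board on them above their like (12 mm, 0.12 rad), weight across both boards at the pile's middle (18 mm, 0.15 rad); heights within 5 mm (all of step 3); the robot touches nothing.
It fails at once if the hammer is moved by more than 30 mm (distance of hammer from where it was at the start of the episode above 0.03 m).
It fails at once if the bung is moved by more than 30 mm (distance of bung from where it was at the start of the episode above 0.03 m).
It fails at once if the chisel is moved by more than 30 mm (distance of chisel from where it was at the start of the episode above 0.03 m).
It also fails if it takes over 126 s, if anything falls off the work surface, if the arm or the gripper's body presses on something with over 40 N, if the wrist force passes 120 N, or if a joint passes its speed limit or range.

## Working session

There is one attempt and no reset: what is moved stays moved. The work goes in short steps, Python scripts to look and compute and a shell command to move; the robot and the scene stay as the last step left them, time stands still between calls to the robot, and variables do not carry over. Pictures are saved under pics/ and viewed, and the job is handed in when it is done.

```bash
mkdir -p pics; ls
python3 - <<'E'
from workcell import observe,camera
import cv2,numpy as np
print(observe())
for n in("scene","top"):
    c=camera(n); cv2.imwrite(f"pics/{n}0.png",c["color"][:,:,::-1]); print(c["mtx"],c["position"],c["attitude"])
E
```

```text
pics
{'clock': 0.0, 'qpos': array([-1.37190012,  0.38425429,  0.01638144,  1.3711589 , -0.0063292 ,
        1.38819444, -0.04651488]), 'qvel': array([ 2.04953712e-05, -8.77867840e-04, -7.92397519e-04, -3.55991396e-04,
       -8.20274688e-04, -3.22455470e-04,  1.85501993e-03]), 'tau': array([ 1.51183258e-05, -6.27599144e+01,  8.44247974e-01, -3.71808529e+01,
        1.64858066e-02,  1.45625885e-02, -4.27969144e-05]), 'tool_pos': array([0.16158945, 0.60322868, 0.23026671]), 'tcp_rot': array([ 2.49139799e+00,  1.91179559e+00, -2.43969867e-03]), 'wrist_force': array([-0.60751726, -0.05749024, -0.38047966]), 'moment': array([0.01322342, 0.00816874, 0.05378042]), 'grip_width': 0.08563070332045378}
[[594.88032761   0.         320.46773975]
 [  0.         594.88032761 235.07983509]
 [  0.           0.           1.        ]] [1.00891627 0.75956692 0.79778795] [-0.70667079 -2.53166318  1.24695177]
[[476.16654305   0.         318.3994786 ]
 [  0.         476.16654305 239.21763152]
 [  0.           0.           1.        ]] [ 0.3647709  -0.08083596  1.29608135] [-2.17002104  2.16426839 -0.1122706 ]
```

View pics/scene0.png

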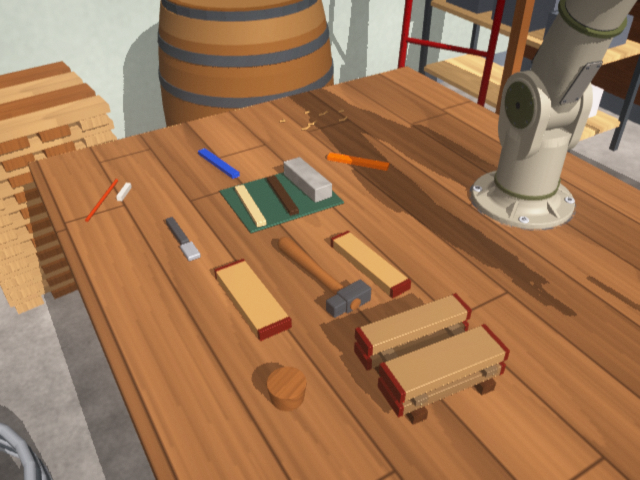

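View pics/top0.png

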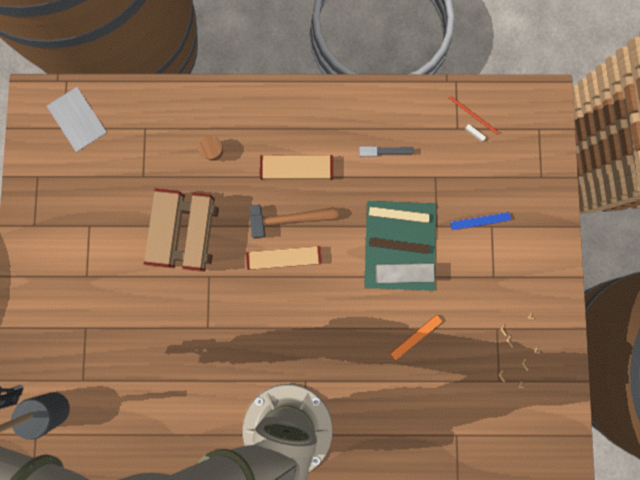

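The top view has four stick-shaped things: pale at (398,214), dark brown at (400,245), blue at (480,221) and orange at (417,338). Only the one at (400,245) is dark brown and lies on the plywood, so that is the dark_stick. I'll enlarge the crops to confirm.

```bash
cat > h.py <<'E'
import numpy as np,cv2
from scipy.spatial.transform import Rotation as R
from workcell import observe,camera
def cloud(c):
    K=c["mtx"];z=c["z_map"];v,u=np.mgrid[:480,:640]
    P=np.stack([(u-K[0,2])/K[0,0]*z,(v-K[1,2])/K[1,1]*z,z],-1)
    return P@R.from_rotvec(c["attitude"]).as_matrix().T+c["position"]
def pix2w(c,uv,h):
    K=c["mtx"];uv=np.atleast_2d(uv).astype(float)
    d=np.c_[(uv[:,0]-K[0,2])/K[0,0],(uv[:,1]-K[1,2])/K[1,1],np.ones(len(uv))]@R.from_rotvec(c["attitude"]).as_matrix().T
    return c["position"]+d*((h-c["position"][2])/d[:,2])[:,None]
def w2pix(c,P):
    P=np.atleast_2d(P);q=(P-c["position"])@R.from_rotvec(c["attitude"]).as_matrix()
    q=q@c["mtx"].T;return q[:,:2]/q[:,2:]
def rect(pts):
    r=cv2.minAreaRect((np.asarray(pts)[:,:2]*1000).astype(np.float32))
    (x,y),(w,h),a=r
    if w<h: w,h,a=h,w,a+90
    return np.round([x,y,w,h,(a+90)%180-90],1)
def crop(c,x0,y0,x1,y1,s,fn):
    im=cv2.resize(c["color"][y0:y1,x0:x1,::-1],None,fx=s,fy=s,interpolation=cv2.INTER_CUBIC)
    cv2.imwrite(fn,im)
E
python3 - <<'E'
from h import *
c=camera("top");crop(c,140,140,340,280,4,"pics/a1.png");crop(c,355,190,525,300,4,"pics/a2.png")
W=cloud(c);z=W[...,2]
for n,(u,v) in dict(bench=(340,180),bench2=(230,290),ply=(380,228),pale=(400,214),dark=(400,245),wt=(405,273),wide=(297,167),nar=(283,258),pw=(163,230),pn=(199,230)).items(): print(n,W[v-1:v+2,u-1:u+2].mean((0,1)).round(4))
E
```

```text
bench [ 0.6657 -0.1386  0.0018]
bench2 [0.362  0.1594 0.0018]
ply [ 0.5313 -0.2472  0.0071]
pale [ 0.568  -0.3001  0.0202]
dark [ 0.4837 -0.2988  0.0202]
wt [ 0.4029 -0.2818  0.1841]
wide [ 0.6968 -0.0202  0.0226]
nar [0.4477 0.0154 0.0221]
pw [0.5156 0.3217 0.0769]
pn [0.5158 0.2286 0.078 ]
```

View pics/a1.png

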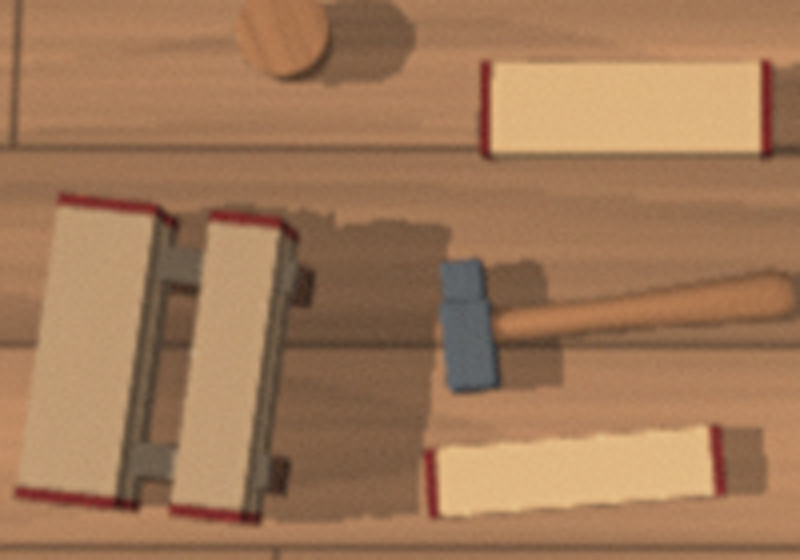

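View pics/a2.png

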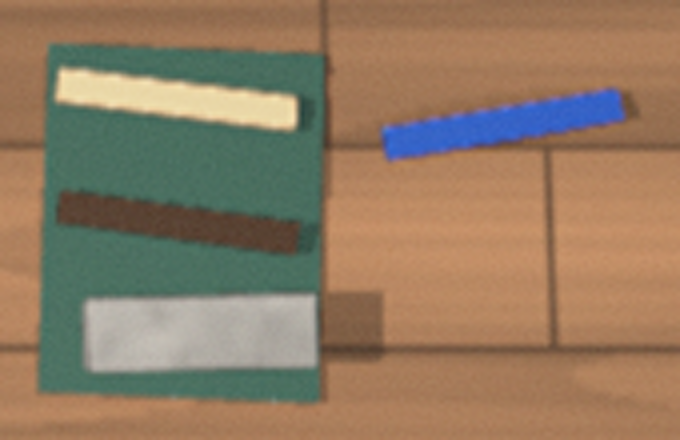

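The crops confirm it: dark brown stick in a2 from (58,207) to (300,237), on the green ply. The blue and orange ones are decoys. The hammer lies between the two loose boards. Next I'll measure the poses from masks.

```bash
cat > meas.py <<'E'
from h import *
def comp(m):
    n,l,s,_=cv2.connectedComponentsWithStats(m.astype(np.uint8),connectivity=4)
    return l==1+np.argmax(s[1:,4]) 
def meas(c,m,roi,h):
    u0,v0,u1,v1=roi;k=np.zeros((480,640),bool);k[v0:v1,u0:u1]=1
    m=comp(m&k)
    cs,_=cv2.findContours(cv2.resize(m.astype(np.uint8)*255,None,fx=4,fy=4,interpolation=cv2.INTER_LINEAR)//128,cv2.RETR_EXTERNAL,cv2.CHAIN_APPROX_NONE)
    p=(max(cs,key=len)[:,0]+.5)/4-.5
    # moments-based centre+angle from mask, and size from rect
    v,u=np.nonzero(m);w=pix2w(c,np.c_[u,v],h)[:,:2]*1000;ctr=w.mean(0);C=np.cov(w.T);e,V=np.linalg.eigh(C)
    a=np.degrees(np.arctan2(V[1,1],V[0,1]));a=(a+90)%180-90
    print("  rect",rect(pix2w(c,p,h)),"mom",ctr.round(1),np.sqrt(12*e[::-1]).round(1),a.round(1))
E
python3 - <<'E'
from meas import *
c=camera("top");W=cloud(c);z=cv2.medianBlur(W[...,2].astype(np.float32),3)
hsv=cv2.cvtColor(c["color"],cv2.COLOR_RGB2HSV);Hh,S,V=[hsv[...,i].astype(int) for i in range(3)]
for n,(u,v) in dict(green=(380,228),pale=(400,214),dark=(400,245),wt=(405,273),wide=(297,167),widered=(262,167),bench=(340,180)).items(): print(n,hsv[v,u],z[v,u].round(4))
green=(Hh>65)&(Hh<95)&(S>80)
print("pileW");meas(c,z>.066,(135,180,186,280),.076)
print("pileN");meas(c,z>.066,(182,180,225,280),.076)
print("wide");meas(c,z>.013,(250,145,345,190),.022)
print("nar");meas(c,z>.013,(236,240,335,280),.022)
print("pale");meas(c,~green&(V>150),(364,204,436,224),.018)
print("dark");meas(c,~green&(V<110)&(Hh<30),(364,232,436,256),.018)
print("wt");meas(c,(S<40),(364,255,440,290),.044)
print("ply");meas(c,green,(350,190,450,300),.006)
print("hammer");meas(c,z>.010,(245,200,350,240),.02)
E
```

```text
green [ 77  83 114] 0.0079
pale [ 22  72 234] 0.0193
dark [ 10 109  91] 0.0177
wt [ 17  19 185] 0.046
wide [ 17 107 221] 0.0226
widered [ 10 132 162] 0.0239
bench [ 13 119 154] 0.0
pileW
  rect [522.7 325.2 202.8  70.   -5.8] mom [522.  325.5] [200.8  66.9] -6.0
pileN
  rect [513.1 235.  202.7  51.3  -6.2] mom [512.  235.3] [200.9  48.4] -6.1
wide
  rect [697.  -17.3 199.4  69.1 -89.9] mom [697.1 -17.6] [200.4  64.8] -89.6
nar
  rect [448.4  14.7 202.5  48.6 -85.2] mom [448.4  14.9] [200.7  46.4] -85.2
pale
  rect [ 567.8 -296.4  164.7   26.4   83.1] mom [ 567.8 -296.4] [163.7  24.3] 83.0
dark
  rect [ 483.4 -296.7  163.5   23.5   82.3] mom [ 483.4 -296.5] [160.9  21.3] 82.4
wt
  rect [ 408.5 -305.9  158.3   52.6  -88.4] mom [ 408.6 -306.4] [155.7  50.3] -88.3
ply
  rect [ 485.5 -302.4  234.7  187.7   -2.2] mom [ 496.5 -300.3] [232.  191.1] -22.9
hammer
  rect [546.9 -11.7 243.   92.2 -89.9] mom [554.3   9.2] [268.5  57.6] -83.4
```

```bash
cat > go.py <<'E'
import sys
from h import *
x,y,z,yaw=map(float,sys.argv[1:5])  # mm, deg
o=observe();M=R.from_rotvec(o["tcp_rot"]).as_matrix()
cy=np.degrees(np.arctan2(M[1,0],M[0,0]))
d=(yaw-cy+180)%360-180
print("pos",(o["tool_pos"]*1000).round(1),"yaw",cy.round(2),"tilt",M[2,:2].round(3),"w",round(o["grip_width"]*1000,1),"t",o["clock"],"F",o["wrist_force"].round(1))
print("rz total",round(-d,2))
t=np.radians(yaw);D=np.array([x,y,z])/10-o["tool_pos"]*100
X=np.array([np.cos(t),np.sin(t)]);Y=np.array([np.sin(t),-np.cos(t)])
print("after turn: tx %.2f ty %.2f tz %.2f cm"%(D[:2]@X,D[:2]@Y,-D[2]))
t=np.radians(cy);X=np.array([np.cos(t),np.sin(t)]);Y=np.array([np.sin(t),-np.cos(t)])
print("before turn: tx %.2f ty %.2f"%(D[:2]@X,D[:2]@Y))
E
python3 go.py 540 300 230 -7; python3 -m crank '[-1,0,0,0,0,0,9, -1,0,0,0,0,0,9, -1,0,0,0,0,0,9, -1,0,0,0,0,0,9, -1,0,0,0,0,0,9, -1,0,0,0,0,0,9, -1,0,0,0,0,0,9, -1,0,0,0,0,0,9, -1,0,0,0,0,0,9, -1,0,0,0,0,0,0]' 40; python3 go.py 540 300 230 -7
```

```text
pos [161.6 603.4 230.6] yaw 75.01 tilt [-0.001  0.   ] w 85.2 t 0.2 F [0.7 0.2 0. ]
rz total 82.01
after turn: tx 41.25 ty 25.50 tz 0.06 cm
before turn: tx -19.52 ty 44.40
clock: 1.45
tool_pos: [0.1616, 0.6036, 0.231]
tcp_rot: [3.137, -0.163, 0.0]
wrist_force: [-0.7, 0.1, 0.5]
grip_width: 0.0853
pos [161.6 603.6 231. ] yaw -5.93 tilt [0.    0.001] w 85.3 t 1.45 F [-0.7  0.1  0.5]
rz total 1.07
after turn: tx 41.26 ty 25.52 tz 0.10 cm
before turn: tx 40.78 ty 26.29
```

```bash
python3 -m crank '[0,5,3.2,0,0,0,1.1, 0,5,3.2,0,0,0,0, 0,5,3.2,0,0,0,0, 0,5,3.2,0,0,0,0, 0,5,3.2,0,0,0,0, 0,5,3.2,0,0,0,0, 0,5,3.2,0,0,0,0, 0,5,3.2,0,0,0,0, 0,0,0,0,0,0,0]'; python3 go.py 567.8 -296.4 100 -7
```

```text
clock: 2.58
tool_pos: [0.5318, 0.2949, 0.2313]
tcp_rot: [3.132, -0.203, 0.003]
wrist_force: [-0.8, 0.6, -0.3]
grip_width: 0.0429
pos [531.8 294.9 231.3] yaw -7.42 tilt [0.002 0.003] w 42.9 t 2.575 F [-0.8  0.6 -0.3]
rz total -0.42
after turn: tx 10.77 ty 58.25 tz 13.13 cm
before turn: tx 11.20 ty 58.17
```

```bash
python3 -m crank '[0,0.98,5.3,0,0,0,0, 0,0.98,5.3,0,0,0,0, 0,0.98,5.3,0,0,0,0, 0,0.98,5.3,0,0,0,0, 0,0.98,5.3,0,0,0,0, 0,0.98,5.3,0,0,0,0, 0,0.98,5.3,0,0,0,0, 0,0.98,5.3,0.5,0,0,0, 0,0.98,5.3,2,0,0,0, 0,0.98,5.3,3,0,0,0, 0,0.98,5.3,4,0,0,0, 0,0,0,3.5,0,0,0]'; python3 -m crank '[0,0,0,0,0,0,0,0,0,0,0,0,0,0]'; python3 go.py 567.8 -296.4 8 -7
```

```text
clock: 4.08
tool_pos: [0.5606, -0.2921, 0.1027]
tcp_rot: [3.133, -0.199, -0.001]
wrist_force: [-0.6, -0.2, 0.2]
grip_width: 0.0428
clock: 4.32
tool_pos: [0.5636, -0.286, 0.1054]
tcp_rot: [-3.136, 0.189, -0.002]
wrist_force: [1.8, 0.5, 0.1]
grip_width: 0.043
pos [ 563.6 -286.   105.4] yaw -6.91 tilt [ 0.001 -0.   ] w 43.0 t 4.325 F [1.8 0.5 0.1]
rz total 0.09
after turn: tx 0.54 ty 0.98 tz 9.74 cm
before turn: tx 0.54 ty 0.98
```

```bash
python3 -m crank '[0,0.5,0.95,0,0,0,0, 0,0,0,4,0,0,0, 0,0,0,3,0,0,0, 0,0,0,0,0,0,0,0,0,0,0,0,0,0,0,0,0,0,0,0,0]'; python3 go.py 567.8 -296.4 8 -7; python3 -c "
from h import *
c=camera('scene');crop(c,200,130,400,260,4,'pics/b1.png')"
```

```text
clock: 5.08
tool_pos: [0.5674, -0.2978, 0.0362]
tcp_rot: [3.134, -0.194, 0.005]
wrist_force: [0.7, -0.1, -0.3]
grip_width: 0.0427
pos [ 567.4 -297.8   36.2] yaw -7.08 tilt [0.003 0.001] w 42.7 t 5.075 F [ 0.7 -0.1 -0.3]
rz total -0.08
after turn: tx 0.02 ty -0.15 tz 2.82 cm
before turn: tx 0.02 ty -0.15
```

View pics/b1.png

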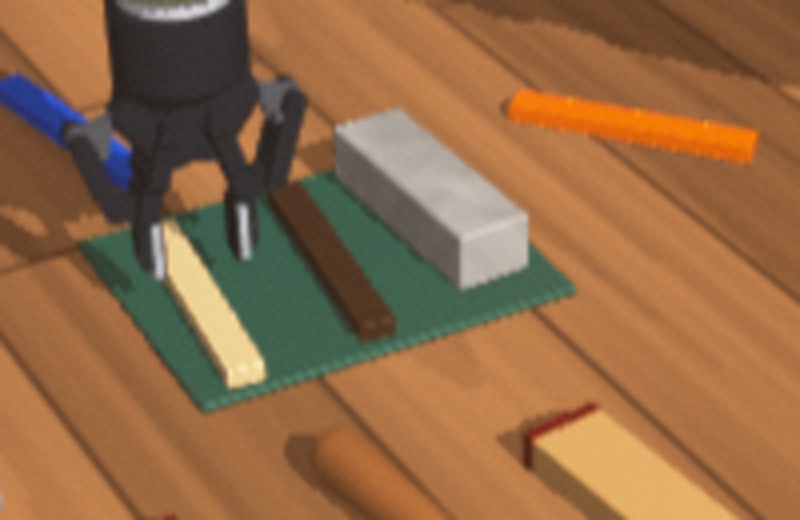

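The pads at (155,270) and (245,250) straddle the pale stick. Descending and gripping.

```bash
python3 -m crank '[0,0,-0.1,1.4,0,0,0, 0,0,0,1.2,0,0,0, 0,0,0,0,0,0,0, 0,0,0,0,0,0,0, 1,0,0,0,0,0,0, 1,0,0,0,0,0,0, 1,0,0,0,0,0,0, 1,0,0,0,0,0,0]' 40; python3 -m crank '[1,0,0,0,0,0,0, 1,0,0,0,0,0,0,1,0,0,-2,0,0,0, 1,0,0,-4,0,0,0, 1,0,0,-5,0,0,0, 1,0,0,-5,0,0,0,1,0,0,0,0,0,0]';  python3 go.py 567.8 -296.4 180 -7; python3 -c "
from h import *
c=camera('scene');cv2.imwrite('pics/b2.png',c['color'][:,:,::-1])"
```

```text
clock: 6.12
tool_pos: [0.5667, -0.2964, 0.0086]
tcp_rot: [3.135, -0.195, 0.001]
wrist_force: [-0.8, 0.5, 4.5]
grip_width: 0.0205
clock: 7.0
tool_pos: [0.5682, -0.2978, 0.174]
tcp_rot: [3.132, -0.195, 0.013]
wrist_force: [-0.4, -0.6, -1.2]
grip_width: 0.0207
pos [ 568.2 -297.8  174. ] yaw -7.12 tilt [0.008 0.003] w 20.7 t 7.0 F [-0.4 -0.6 -1.2]
rz total -0.12
after turn: tx -0.05 ty -0.14 tz -0.60 cm
before turn: tx -0.05 ty -0.14
```

View pics/b2.png

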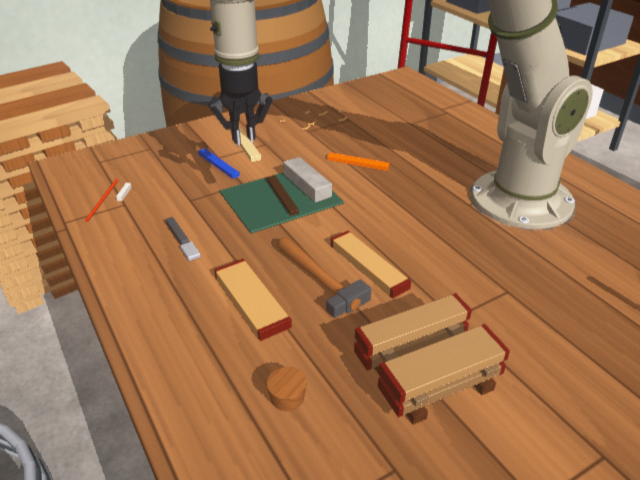

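The stick is held at (247,150). Carrying it to the pile's +x end, target (582,279).

```bash
python3 go.py 582.2 279.1 170 -6.1; python3 -m crank '[1,-0.5,-5.2,0,0,0,-0.9,1,-0.5,-5.2,0,0,0,0,1,-0.5,-5.2,0,0,0,0,1,-0.5,-5.2,0,0,0,0,1,-0.5,-5.2,0,0,0,0,1,-0.5,-5.2,0,0,0,0,1,-0.5,-5.2,0,0,0,0,1,-0.5,-5.2,0,0,0,0,1,-0.5,-5.2,0,0,0,0,1,-0.5,-5.2,0,0,0,0,1,-0.1,-4,0,0,0,0,1,0,0,0,0,0,0]';python3 -m crank '[1,0,0,0,0,0,0,1,0,0,0,0,0,0]' ; python3 go.py 582.2 279.1 79 -6.1
```

```text
pos [ 567.2 -296.9  171.1] yaw -7.11 tilt [0.004 0.001] w 20.5 t 7.05 F [ 0.2  0.5 -0.9]
rz total -1.01
after turn: tx -4.63 ty -57.43 tz 0.11 cm
before turn: tx -5.64 ty -57.34
clock: 8.55
tool_pos: [0.5747, 0.271, 0.166]
tcp_rot: [3.137, -0.159, -0.005]
wrist_force: [-0.1, -1.1, -1.8]
grip_width: 0.0213
clock: 8.8
tool_pos: [0.5771, 0.2641, 0.1678]
tcp_rot: [3.136, -0.174, -0.001]
wrist_force: [0.1, -0.8, -0.8]
grip_width: 0.0208
pos [577.1 264.1 167.8] yaw -6.35 tilt [-0.     0.001] w 20.8 t 8.8 F [ 0.1 -0.8 -0.8]
rz total -0.25
after turn: tx 0.35 ty -1.54 tz 8.88 cm
before turn: tx 0.34 ty -1.54
```

```bash
python3 -m crank '[1,0.35,-1.5,0,0,0,0,1,0,0,3,0,0,0,1,0,0,2.8,0,0,0,1,0,0,0,0,0,0,1,0,0,0,0,0,0,1,0,0,0,0,0,0]' ; python3 go.py 582.2 279.1 79 -6.1;python3 - <<'E'
from h import *
c=camera('top');crop(c,140,160,240,280,5,'pics/b3.png')
c=camera('scene');crop(c,330,250,530,430,4,'pics/b4.png')
E
```

```text
clock: 9.55
tool_pos: [0.583, 0.2811, 0.1117]
tcp_rot: [-3.136, 0.17, -0.003]
wrist_force: [0.0, 0.4, -0.7]
grip_width: 0.0207
pos [583.  281.1 111.7] yaw -6.21 tilt [ 0.002 -0.002] w 20.7 t 9.55 F [ 0.   0.4 -0.7]
rz total -0.11
after turn: tx -0.06 ty 0.20 tz 3.27 cm
before turn: tx -0.06 ty 0.20
```

View pics/b4.png

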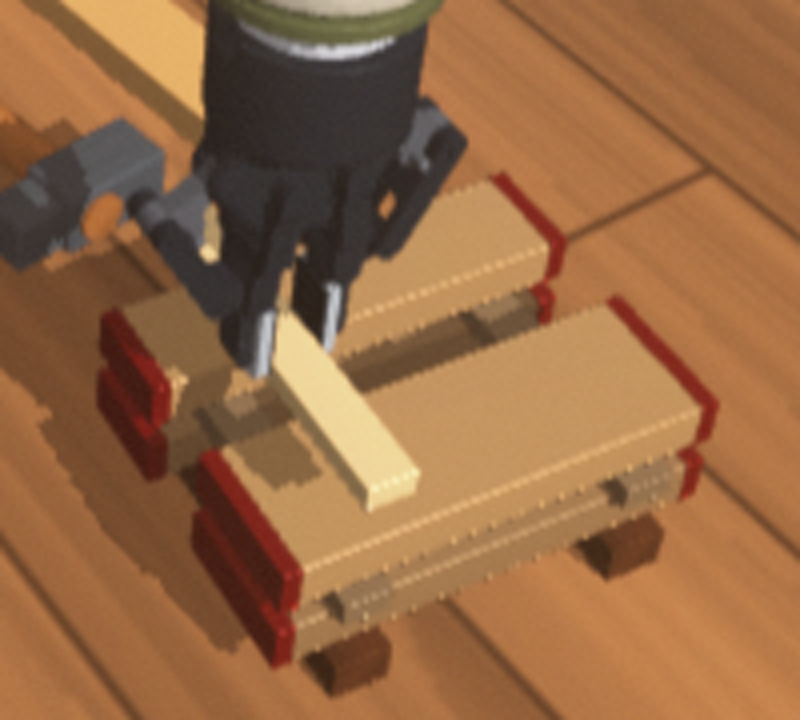

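View pics/b3.png

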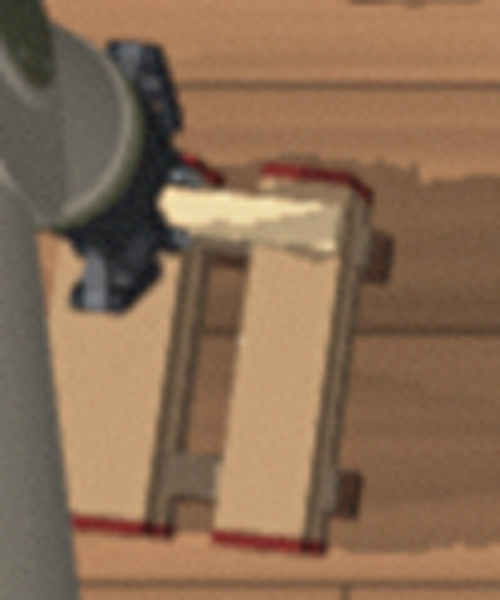

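The stick hangs level over the pile at the correct end, with its end at (345,225) in the top crop. Lowering it.

```bash
python3 -m crank '[1,0,0.1,2,0,0,0,1,0,0,1,0,0,0,1,0,0,0,0,0,0,1,0,0,0,0,0,0]' ; python3 go.py 582.2 279.1 78.5 -6.1
```

```text
clock: 10.15
tool_pos: [0.5816, 0.2795, 0.0793]
tcp_rot: [3.136, -0.17, -0.001]
wrist_force: [0.7, -0.1, -0.4]
grip_width: 0.021
pos [581.6 279.5  79.3] yaw -6.2 tilt [-0.001  0.001] w 21.0 t 10.15 F [ 0.7 -0.1 -0.4]
rz total -0.1
after turn: tx 0.06 ty 0.03 tz 0.08 cm
before turn: tx 0.06 ty 0.03
```

```bash
python3 -m crank '[1,0,0,0.1,0,0,0,1,0,0,0,0,0,0,0.3,0,0,0,0,0,0,0.2,0,0,0,0,0,0,0.2,0,0,0,0,0,0,0.2,0,0,-2,0,0,0,0.2,0,0,-5,0,0,0,0.2,0,0,-5,0,0,0]' ; python3 go.py 483.4 -296.5 170 -7.7
```

```text
clock: 11.15
tool_pos: [0.5819, 0.2795, 0.2018]
tcp_rot: [-3.137, 0.17, -0.001]
wrist_force: [1.4, -0.2, 0.5]
grip_width: 0.0344
pos [581.9 279.5 201.8] yaw -6.21 tilt [ 0.001 -0.   ] w 34.4 t 11.15 F [ 1.4 -0.2  0.5]
rz total 1.49
after turn: tx -2.05 ty 58.40 tz 3.18 cm
before turn: tx -3.56 ty 58.33
```

```bash
python3 -m crank '[0,-0.17,4.87,0,0,0,1.5,0,-0.17,4.87,0,0,0,0,0,-0.17,4.87,0,0,0,0,0,-0.17,4.87,0,0,0,0,0,-0.17,4.87,0,0,0,0,0,-0.17,4.87,0,0,0,0,0,-0.17,4.87,0,0,0,0,0,-0.17,4.87,0,0,0,0,0,-0.17,4.87,0,0,0,0,0,-0.17,4.87,0,0,0,0,0,-0.17,4.87,0,0,0,0,0,-0.17,4.87,0,0,0,0]'; python3 -m crank '[0,0,0,3,0,0,0,0,0,0,2,0,0,0,0,0,0,0,0,0,0]'; python3 go.py 483.4 -296.5 36 -7.7
python3 - <<'E'
from meas import *
c=camera("top");crop(c,140,160,240,280,5,'pics/c1.png')
hsv=cv2.cvtColor(c["color"],cv2.COLOR_RGB2HSV);S,V=hsv[...,1].astype(int),hsv[...,2].astype(int)
print("pale",hsv[202,188]);z=cv2.medianBlur(cloud(c)[...,2].astype(np.float32),3)
meas(c,(z>.082),(140,185,230,225),.088)
E
```

```text
clock: 12.65
tool_pos: [0.4846, -0.2986, 0.2008]
tcp_rot: [3.134, -0.211, 0.003]
wrist_force: [1.4, 1.1, 0.5]
grip_width: 0.0428
clock: 13.02
tool_pos: [0.4841, -0.2967, 0.149]
tcp_rot: [-3.134, 0.211, 0.002]
wrist_force: [-0.4, 0.6, 1.1]
grip_width: 0.0424
pos [ 484.1 -296.7  149. ] yaw -7.71 tilt [-0.001 -0.001] w 42.4 t 13.025 F [-0.4  0.6  1.1]
rz total -0.01
after turn: tx -0.08 ty -0.01 tz 11.30 cm
before turn: tx -0.08 ty -0.01
pale [ 21  78 230]
  rect [579.7 278.  165.3  24.9  83.9] mom [579.7 277.8] [162.8  22.8] 83.9
```

View pics/c1.png

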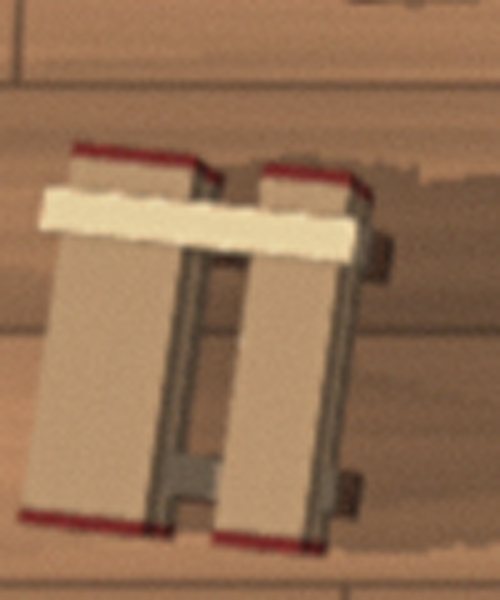

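The pale stick lies square at the pile's +x end, from (40,210) to (355,240) in the crop, within 2.5 mm of target. I'll shift later targets by about +2 mm in x and +1 mm in y. Now the dark stick.

```bash
python3 -m crank '[0,-0.05,0,4.5,0,0,0,0,0,0,4.5,0,0,0,0,0,0,3,0,0,0,0,0,0,2.0,0,0,0,0,0,0,0,0,0,0,0,0,0,0,0,0,0,1,0,0,0,0,0,0,1,0,0,0,0,0,0,1,0,0,0,0,0,0,1,0,0,0,0,0,0]' 40;python3 go.py 455.2 293.9 170 -6.1
```

```text
clock: 14.32
tool_pos: [0.4852, -0.2974, 0.0106]
tcp_rot: [3.134, -0.211, 0.004]
wrist_force: [-0.9, 0.3, 5.6]
grip_width: 0.0206
pos [ 485.2 -297.4   10.6] yaw -7.69 tilt [0.002 0.   ] w 20.6 t 14.325 F [-0.9  0.3  5.6]
rz total -1.59
after turn: tx -9.27 ty -58.47 tz -15.94 cm
before turn: tx -10.89 ty -58.19
```

```bash
python3 -m crank '[1,0,0,0,0,0,0,1,0,0,-1,0,0,0,1,0,0,-5,0,0,0,1,0,0,-5,0,0,0,1,0,0,-5,0,0,0,1,0,0,0,0,0,0,1,0,0,0,0,0,0]';python3 go.py 455.2 293.9 170 -6.1;  python3 -c "
from h import *
c=camera('scene');crop(c,200,90,340,200,5,'pics/d1.png')"
```

```text
clock: 15.2
tool_pos: [0.4841, -0.2966, 0.1691]
tcp_rot: [-3.134, 0.211, -0.0]
wrist_force: [-0.7, 0.5, -0.7]
grip_width: 0.0209
pos [ 484.1 -296.6  169.1] yaw -7.69 tilt [ 0. -0.] w 20.9 t 15.2 F [-0.7  0.5 -0.7]
rz total -1.59
after turn: tx -9.15 ty -58.41 tz -0.09 cm
before turn: tx -10.76 ty -58.13
```

View pics/d1.png

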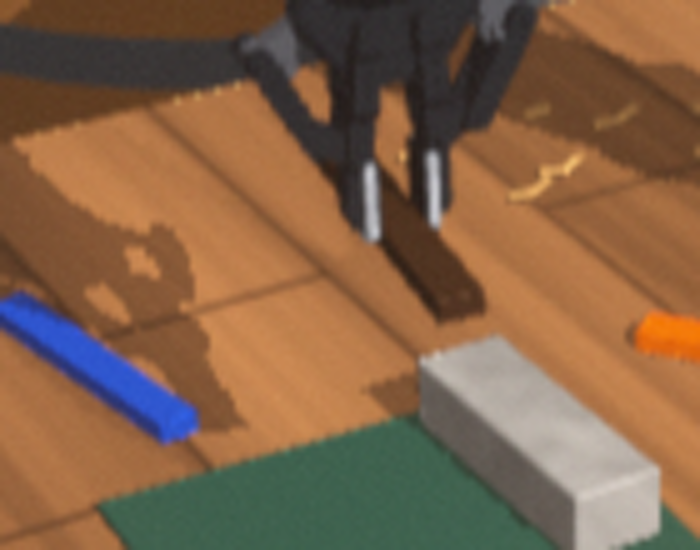

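The dark stick is held at (430,250), and the weight hasn't moved. Carrying it over.

```bash
python3 -m crank '[1,-0.8,-4.87,0,0,0,-1.6,1,-0.76,-4.87,0,0,0,0,1,-0.76,-4.87,0,0,0,0,1,-0.76,-4.87,0,0,0,0,1,-0.76,-4.87,0,0,0,0,1,-0.76,-4.87,0,0,0,0,1,-0.76,-4.87,0,0,0,0,1,-0.76,-4.87,0,0,0,0,1,-0.76,-4.87,0,0,0,0,1,-0.76,-4.87,0,0,0,0,1,-0.76,-4.87,0,0,0,0,1,-0.76,-4.87,0,0,0,0]';python3 -m crank '[1,0,0,2,0,0,0,1,0,0,2,0,0,0,1,0,0,0,0,0,0,1,0,0,0,0,0,0]' ; python3 go.py 455.2 293.9 80 -6.1
```

```text
clock: 16.75
tool_pos: [0.4555, 0.2951, 0.1675]
tcp_rot: [3.135, -0.167, -0.003]
wrist_force: [1.2, 0.7, -0.5]
grip_width: 0.0206
clock: 17.25
tool_pos: [0.4565, 0.2938, 0.129]
tcp_rot: [3.136, -0.168, -0.001]
wrist_force: [0.5, 0.3, 0.5]
grip_width: 0.0203
pos [456.5 293.8 129. ] yaw -6.12 tilt [-0.     0.001] w 20.3 t 17.25 F [0.5 0.3 0.5]
rz total -0.02
after turn: tx -0.13 ty -0.00 tz 4.90 cm
before turn: tx -0.13 ty -0.00
```

```bash
python3 -m crank '[1,-0.1,0,2.5,0,0,0,1,0,0,2.1,0,0,0,1,0,0,0,0,0,0,1,0,0,0,0,0,0]' ; python3 go.py 455.2 293.9 79.5 -6.1
```

```text
clock: 17.75
tool_pos: [0.4563, 0.2944, 0.0843]
tcp_rot: [-3.136, 0.167, -0.002]
wrist_force: [-0.0, 0.1, -0.3]
grip_width: 0.0209
pos [456.3 294.4  84.3] yaw -6.11 tilt [ 0.001 -0.001] w 20.9 t 17.75 F [-0.   0.1 -0.3]
rz total -0.01
after turn: tx -0.10 ty 0.06 tz 0.48 cm
before turn: tx -0.10 ty 0.06
```

Next: the release, then on towards the wide board.

```bash
python3 -m crank '[1,-0.1,0,0.4,0,0,0,1,0,0,0.1,0,0,0,1,0,0,0,0,0,0,0.3,0,0,0,0,0,0,0.2,0,0,0,0,0,0,0.2,0,0,0,0,0,0,0.2,0,0,-2,0,0,0,0.2,0,0,-4,0,0,0,0.2,0,0,-5,0,0,0,0.2,0,0,0,0,0,0]' ; python3 go.py 697 -17.5 170 0.2
```

```text
clock: 19.0
tool_pos: [0.4567, 0.2954, 0.1921]
tcp_rot: [-3.132, 0.167, -0.008]
wrist_force: [0.9, -0.1, -1.6]
grip_width: 0.0343
pos [456.7 295.4 192.1] yaw -6.12 tilt [ 0.005 -0.005] w 34.3 t 19.0 F [ 0.9 -0.1 -1.6]
rz total -6.32
after turn: tx 23.92 ty 31.37 tz 2.21 cm
before turn: tx 27.22 ty 28.55
```

```bash
python3 -m crank '[-1,3,3.9,0,0,0,-6.3,-1,3,3.9,0,0,0,0,-1,3,3.9,0,0,0,0,-1,3,3.9,0,0,0,0,-1,3,3.9,0,0,0,0,-1,3,3.9,0,0,0,0,-1,3,3.9,0.7,0,0,0,-1,2.9,4,1.5,0,0,0,-1,0,0,0,0,0,0,-1,0,0,0,0,0,0]' ; python3 go.py 697 -17.5 100 0.2
python3 - <<'E'
from meas import *
c=camera("top");cv2.imwrite('pics/e1.png',c['color'][:,:,::-1])
crop(c,140,160,240,280,5,'pics/e2.png')
z=cv2.medianBlur(cloud(c)[...,2].astype(np.float32),3)
meas(c,(z>.082),(140,185,230,225),.088)
meas(c,(z>.082),(140,235,230,270),.088)
E
```

```text
clock: 20.25
tool_pos: [0.6899, -0.0207, 0.1648]
tcp_rot: [-3.141, -0.005, 0.003]
wrist_force: [0.1, 0.5, -0.3]
grip_width: 0.0851
pos [689.9 -20.7 164.8] yaw 0.19 tilt [-0.002 -0.   ] w 85.1 t 20.25 F [ 0.1  0.5 -0.3]
rz total -0.01
after turn: tx 0.72 ty -0.32 tz 6.48 cm
before turn: tx 0.72 ty -0.32
  rect [579.7 277.9 165.6  25.2  83.8] mom [579.5 277.4] [162.6  22.8] 83.9
  rect [4.584e+02 1.890e+02 8.870e+01 8.560e+01 2.000e-01] mom [453.3 176.7] [93.6 59.8] -20.8
```

View pics/e1.png

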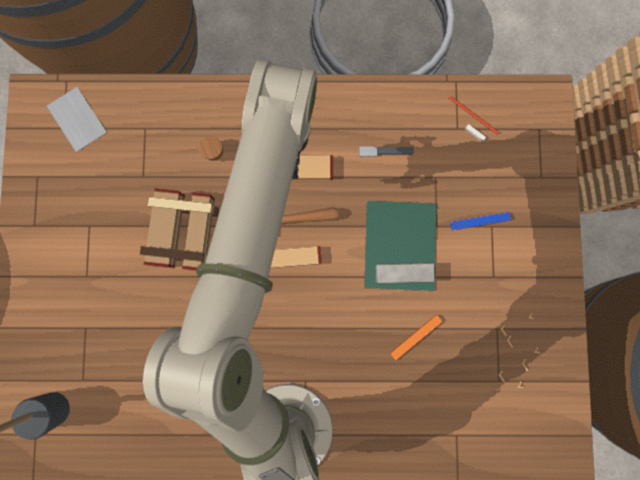

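View pics/e2.png

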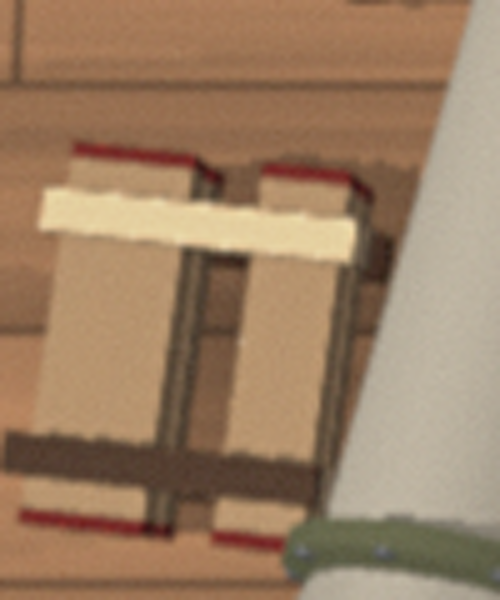

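Both sticks lie parallel on the pile, the dark one from (5,452) to (318,480). Now over the wide board.

```bash
python3 -m crank '[-1,0.7,-0.3,4,0,0,0,-1,0,0,4,0,0,0,-1,0,0,3,0,0,0,-1,0,0,0,0,0,0,-1,0,0,0,0,0,0]' ; python3 go.py 697 -17.5 5 0.2
python3 - <<'E'
from meas import *
c=camera("top")
print(pix2w(c,[(172.4,253.4)],.088))
c=camera('scene');crop(c,170,200,330,350,5,'pics/e3.png')
E
```

```text
clock: 20.92
tool_pos: [0.6981, -0.0169, 0.058]
tcp_rot: [-3.141, -0.008, -0.004]
wrist_force: [-0.0, -0.1, 0.7]
grip_width: 0.0855
pos [698.1 -16.9  58. ] yaw 0.28 tilt [ 0.002 -0.   ] w 85.5 t 20.925 F [-0.  -0.1  0.7]
rz total 0.08
after turn: tx -0.11 ty 0.06 tz 5.30 cm
before turn: tx -0.11 ty 0.06
[[0.4543683  0.29195957 0.088     ]]
```

View pics/e3.png

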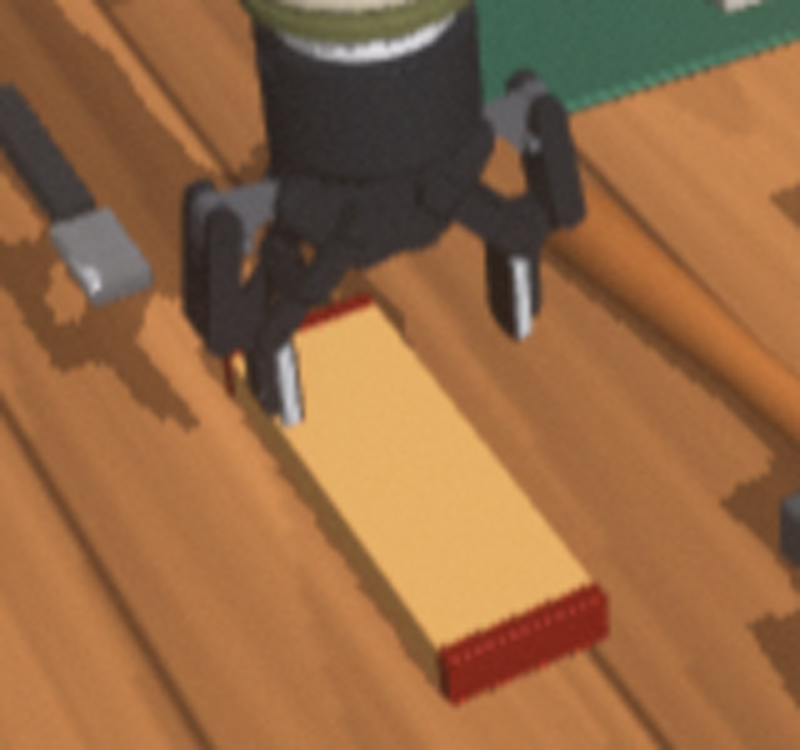

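The pads straddle the wide board, allowing for about 60 mm of height parallax. Descending and gripping.

```bash
python3 -m crank '[-1,-0.1,0,2.5,0,0,0,-1,0,0,2,0,0,0,-1,0,0,0.7,0,0,0,-1,0,0,0,0,0,0,0.2,0,0,0,0,0,0,0.2,0,0,0,0,0,0,0.2,0,0,0,0,0,0,1,0,0,0,0,0,0,1,0,0,0,0,0,0]' 70;python3 go.py 697 -17.5 200 0.2;python3 -m crank '[1,0,0,-0.5,0,0,0,1,0,0,-3,0,0,0,1,0,0,-5,0,0,0,1,0,0,-5,0,0,0,1,0,0,-5,0,0,0,1,0,0,0,0,0,0,1,0,0,0,0,0,0]' ; python3 go.py 561 325 190 83.9
python3 - <<'E'
from meas import *
c=camera('scene');crop(c,170,90,330,240,5,'pics/e4.png')
E
```

```text
clock: 22.15
tool_pos: [0.6976, -0.0182, 0.006]
tcp_rot: [3.141, 0.006, 0.005]
wrist_force: [0.0, -0.6, 5.4]
grip_width: 0.0622
pos [697.6 -18.2   6. ] yaw 0.2 tilt [0.003 0.   ] w 62.2 t 22.15 F [ 0.  -0.6  5.4]
rz total 0.0
after turn: tx -0.06 ty -0.07 tz -19.40 cm
before turn: tx -0.06 ty -0.07
clock: 23.02
tool_pos: [0.6957, -0.0178, 0.1883]
tcp_rot: [-3.141, -0.005, 0.002]
wrist_force: [-0.5, -0.1, -2.4]
grip_width: 0.062
pos [695.7 -17.8 188.3] yaw 0.2 tilt [-0.001 -0.   ] w 62.0 t 23.025 F [-0.5 -0.1 -2.4]
rz total -83.7
after turn: tx 32.66 ty -17.04 tz -0.17 cm
before turn: tx -13.35 ty -34.33
```

View pics/e4.png

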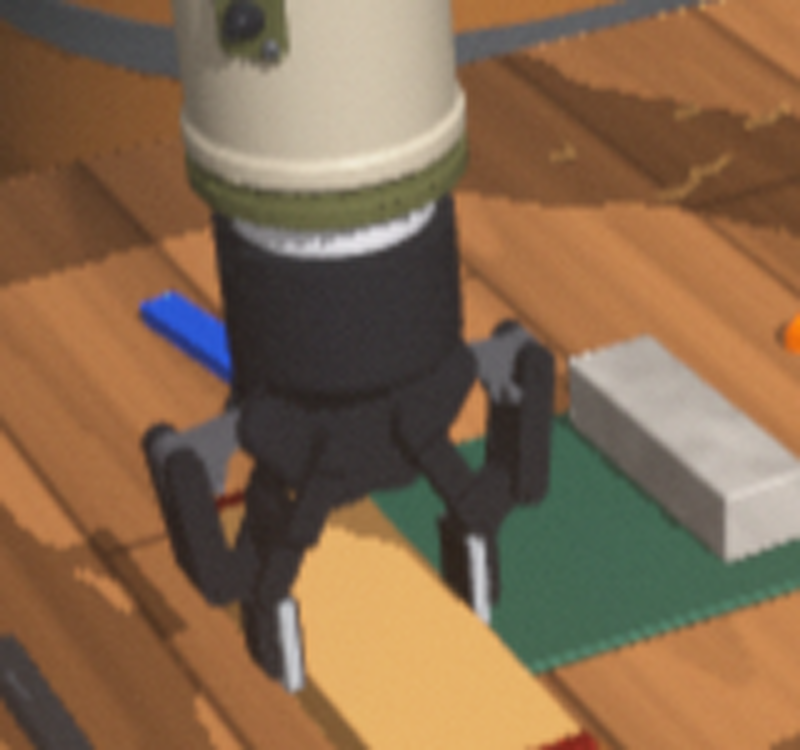

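```bash
python3 -m crank '[1,0,0,0,0,0,-9.3,1,0,0,0,0,0,-9.3,1,0,0,0,0,0,-9.3,1,0,0,0,0,0,-9.3,1,0,0,0,0,0,-9.3,1,0,0,0,0,0,-9.3,1,0,0,0,0,0,-9.3,1,0,0,0,0,0,-9.3,1,0,0,0,0,0,-9.3,1,0,0,0,0,0,0]';  python3 go.py 524.2 328 190 83.9
```

```text
clock: 24.32
tool_pos: [0.6953, -0.0179, 0.1869]
tcp_rot: [-2.336, -2.097, 0.004]
wrist_force: [0.7, -0.8, -2.7]
grip_width: 0.0618
pos [695.3 -17.9 186.9] yaw 83.85 tilt [-0.    -0.004] w 61.8 t 24.325 F [ 0.7 -0.8 -2.7]
rz total -0.05
after turn: tx 32.57 ty -20.69 tz -0.31 cm
before turn: tx 32.55 ty -20.72
```

```bash
python3 -m crank '[1,3.6,-2.3,0,0,0,0,1,3.6,-2.3,0,0,0,0,1,3.6,-2.3,0,0,0,0,1,3.6,-2.3,0,0,0,0,1,3.6,-2.3,0,0,0,0,1,3.6,-2.3,0,0,0,0,1,3.6,-2.3,0,0,0,0,1,3.6,-2.3,0,0,0,0,1,3.7,-2.3,0,0,0,0,1,0,0,2,0,0,0,1,0,0,0,0,0,0,1,0,0,0,0,0,0]';  python3 go.py 524.2 328 140 83.9
python3 - <<'E'
from meas import *
c=camera('scene');crop(c,330,220,530,420,4,'pics/f1.png')
c=camera('top');crop(c,130,160,240,280,5,'pics/f2.png')
E
```

```text
clock: 25.82
tool_pos: [0.5254, 0.3262, 0.1691]
tcp_rot: [2.34, 2.096, -0.001]
wrist_force: [-0.7, -0.9, -1.8]
grip_width: 0.062
pos [525.4 326.2 169.1] yaw 83.72 tilt [-0.001 -0.   ] w 62.0 t 25.825 F [-0.7 -0.9 -1.8]
rz total -0.18
after turn: tx 0.17 ty -0.14 tz 2.91 cm
before turn: tx 0.17 ty -0.14
```

View pics/f1.png

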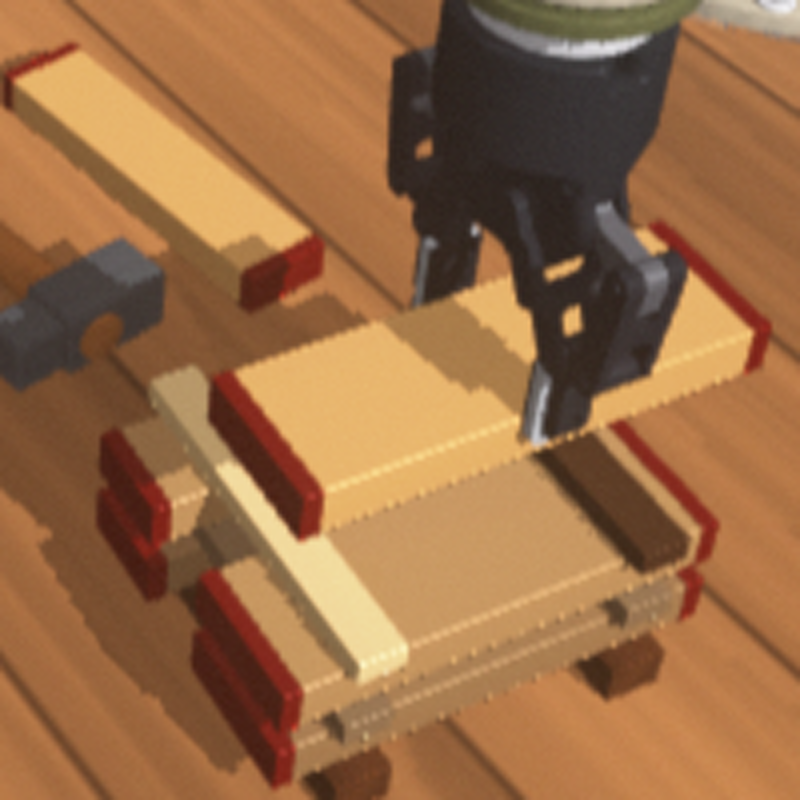

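View pics/f2.png

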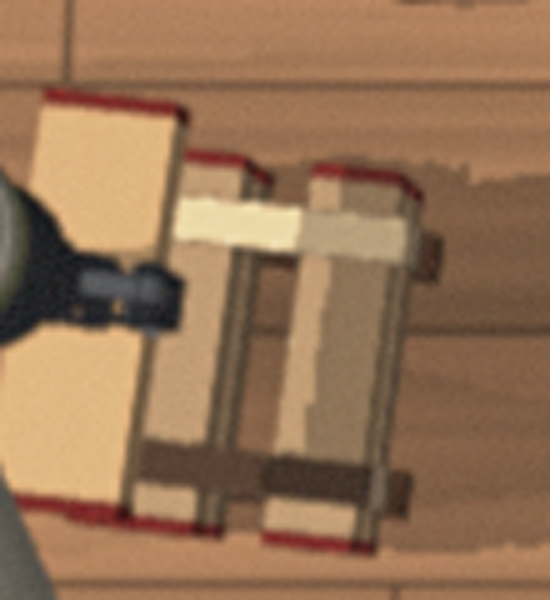

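The board hangs level above the sticks, aligned with the pile's red ends. Lowering it.

```bash
python3 -m crank '[1,0.15,-0.14,3,0,0,-0.2,1,0,0,2.5,0,0,0,1,0,0,1,0,0,0,1,0,0,0,0,0,0,1,0,0,0,0,0,0,1,0,0,0,0,0,0]';  python3 go.py 524.2 328 94 83.9
```

```text
clock: 26.68
tool_pos: [0.5243, 0.3292, 0.1052]
tcp_rot: [2.333, 2.104, 0.003]
wrist_force: [0.0, 0.1, -1.6]
grip_width: 0.0622
pos [524.3 329.2 105.2] yaw 84.09 tilt [0.001 0.001] w 62.2 t 26.675 F [ 0.   0.1 -1.6]
rz total 0.19
after turn: tx -0.12 ty 0.00 tz 1.12 cm
before turn: tx -0.12 ty 0.00
```

```bash
python3 -m crank '[1,-0.1,0,0.7,0,0,0.1,1,0,0,0.3,0,0,0,1,0,0,0,0,0,0,1,0,0,0,0,0,0]';  python3 go.py 524.2 328 94 83.9
```

```text
clock: 27.18
tool_pos: [0.5235, 0.3276, 0.094]
tcp_rot: [2.335, 2.102, -0.001]
wrist_force: [-0.4, -1.2, 0.8]
grip_width: 0.0623
pos [523.5 327.6  94. ] yaw 83.99 tilt [-0. -0.] w 62.3 t 27.175 F [-0.4 -1.2  0.8]
rz total 0.09
after turn: tx 0.04 ty 0.06 tz -0.00 cm
before turn: tx 0.04 ty 0.06
```

```bash
python3 -m crank '[-0.7,0,0,0,0,0,0,-0.7,0,0,0,0,0,0,-0.7,0,0,0,0,0,0,-0.7,0,0,-2,0,0,0,-0.7,0,0,-4,0,0,0,-0.7,0,0,-4,0,0,0,-0.7,0,0,0,0,0,0]';  python3 go.py 448.4 14.8 170 4.8
python3 -m crank '[-0.5,0,0,0,0,0,9.9,-0.5,0,0,0,0,0,9.9,-0.5,0,0,0,0,0,9.9,-0.5,0,0,0,0,0,9.9,-0.5,0,0,0,0,0,9.9,-0.5,0,0,0,0,0,9.9,-0.5,0,0,0,0,0,9.9,-0.5,0,0,0,0,0,9.9,-0.5,0,0,0,0,0,0]';python3 go.py 448.4 14.8 170 4.8
```

```text
clock: 28.05
tool_pos: [0.5255, 0.3289, 0.1983]
tcp_rot: [2.334, 2.102, 0.011]
wrist_force: [-0.2, 0.3, 0.4]
grip_width: 0.0727
pos [525.5 328.9 198.3] yaw 84.0 tilt [0.005 0.005] w 72.7 t 28.05 F [-0.2  0.3  0.4]
rz total 79.2
after turn: tx -10.31 ty 30.66 tz 2.83 cm
before turn: tx -32.05 ty -4.38
clock: 29.18
tool_pos: [0.5232, 0.3277, 0.1931]
tcp_rot: [3.138, 0.133, -0.001]
wrist_force: [0.2, -0.7, -0.7]
grip_width: 0.064
pos [523.2 327.7 193.1] yaw 4.87 tilt [-0.001  0.001] w 64.0 t 29.175 F [ 0.2 -0.7 -0.7]
rz total 0.07
after turn: tx -10.08 ty 30.56 tz 2.31 cm
before turn: tx -10.11 ty 30.55
```

```bash
python3 -m crank '[-0.6,-1.26,3.82,0,0,0,0,-0.6,-1.26,3.82,0,0,0,0,-0.6,-1.26,3.82,0,0,0,0,-0.6,-1.26,3.82,0,0,0,0,-0.6,-1.26,3.82,0,0,0,0,-0.6,-1.26,3.82,0,0,0,0,-0.6,-1.26,3.82,2,0,0,0,-0.6,-1.26,3.82,4,0,0,0,-0.6,0,0,3,0,0,0,-0.6,0,0,3,0,0,0,-0.6,0,0,0,0,0,0,-0.6,0,0,0,0,0,0]';python3 go.py 448.4 14.8 5 4.8
python3 - <<'E'
from meas import *
c=camera("top");z=cv2.medianBlur(cloud(c)[...,2].astype(np.float32),3)
crop(c,130,160,240,280,5,'pics/g1.png')
meas(c,(z>.10),(130,180,185,285),.110)
c=camera('scene');crop(c,300,200,440,320,5,'pics/g2.png')
E
```

```text
clock: 30.68
tool_pos: [0.4492, 0.0148, 0.0749]
tcp_rot: [3.139, 0.135, 0.001]
wrist_force: [0.2, 0.3, 0.7]
grip_width: 0.0681
pos [449.2  14.8  74.9] yaw 4.91 tilt [0.001 0.   ] w 68.1 t 30.675 F [0.2 0.3 0.7]
rz total 0.11
after turn: tx -0.08 ty -0.00 tz 6.99 cm
before turn: tx -0.08 ty -0.00
  rect [523.  326.9 202.6  70.4  -5.7] mom [522.2 327.2] [200.4  67.3] -6.0
```

View pics/g1.png

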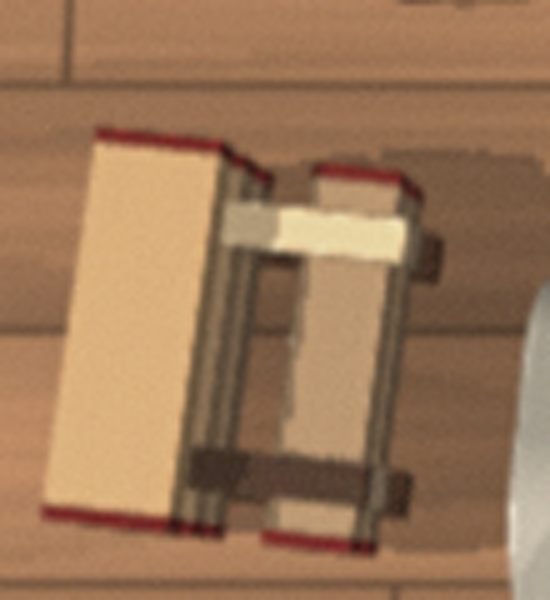

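View pics/g2.png

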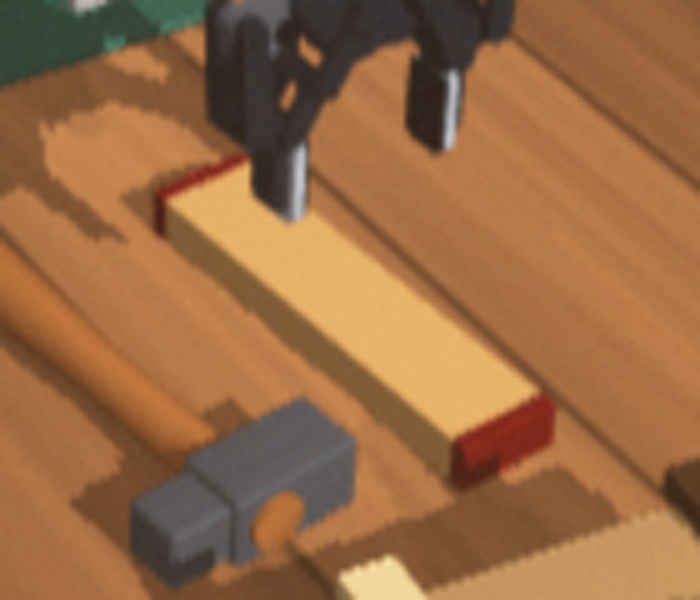

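The wide board lies in line with those below (top red end (97,130)–(222,148) in g1), under 2 mm off. In g2 the gripper is above the narrow board and clear of the hammer. Gripping.

```bash
python3 -m crank '[-0.5,-0.05,0,3,0,0,0,-0.5,0,0,3,0,0,0,-0.5,0,0,0.9,0,0,0,-0.5,0,0,0,0,0,0,-0.5,0,0,0,0,0,0,1,0,0,0,0,0,0,1,0,0,0,0,0,0,1,0,0,0,0,0,0,1,0,0,0,0,0,0]' 60;python3 go.py 448.4 14.8 5 4.8;python3 -m crank '[1,0,0,-0.5,0,0,0,1,0,0,-3,0,0,0,1,0,0,-5,0,0,0,1,0,0,-5,0,0,0,1,0,0,-5,0,0,0,1,0,0,0,0,0,0,1,0,0,0,0,0,0]' ; python3 go.py 513.8 236 190 83.9
python3 - <<'E'
from meas import *
c=camera('scene');crop(c,280,150,440,320,4,'pics/g3.png')
E
```

```text
clock: 31.9
tool_pos: [0.449, 0.015, 0.0063]
tcp_rot: [-3.138, -0.132, -0.002]
wrist_force: [-4.0, -0.4, 10.8]
grip_width: 0.0446
pos [449.   15.    6.3] yaw 4.8 tilt [ 0.002 -0.001] w 44.6 t 31.9 F [-4.  -0.4 10.8]
rz total 0.0
after turn: tx -0.06 ty 0.02 tz 0.13 cm
before turn: tx -0.06 ty 0.02
clock: 32.78
tool_pos: [0.4477, 0.0149, 0.1895]
tcp_rot: [-3.139, -0.132, 0.001]
wrist_force: [0.1, 0.1, -2.0]
grip_width: 0.0444
pos [447.7  14.9 189.5] yaw 4.81 tilt [-0.001 -0.   ] w 44.4 t 32.775 F [ 0.1  0.1 -2. ]
rz total -79.09
after turn: tx 22.69 ty 4.22 tz -0.05 cm
before turn: tx 8.44 ty -21.48
```

View pics/g3.png

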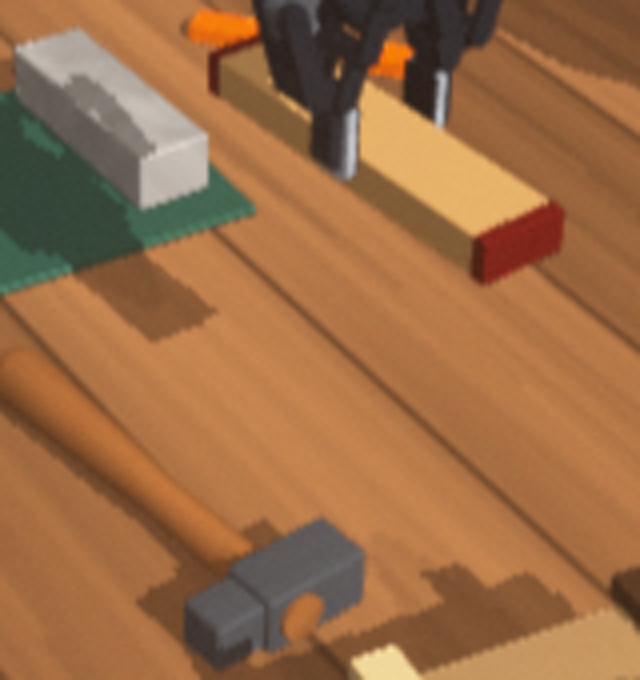

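```bash
python3 -m crank '[1,1.69,-4.3,0,0,0,0,1,1.69,-4.3,0,0,0,0,1,1.69,-4.3,0,0,0,0,1,1.69,-4.3,0,0,0,0,1,1.69,-4.3,0,0,0,0,1,0,0,0,0,0,0]';python3 -m crank '[1,0,0,0,0,0,-9.9,1,0,0,0,0,0,-9.9,1,0,0,0,0,0,-9.9,1,0,0,0,0,0,-9.9,1,0,0,0,0,0,-9.9,1,0,0,0,0,0,-9.9,1,0,0,0,0,0,-9.9,1,0,0,0,0,0,-9.8,1,0,0,0,0,0,0,1,0,0,0,0,0,0]';python3 go.py 513.8 236 140 83.9
python3 - <<'E'
from meas import *
c=camera('scene');crop(c,330,220,530,420,4,'pics/g4.png')
E
```

```text
clock: 33.58
tool_pos: [0.5129, 0.2402, 0.187]
tcp_rot: [3.137, 0.141, -0.006]
wrist_force: [0.3, -0.9, -1.9]
grip_width: 0.0445
clock: 34.83
tool_pos: [0.5141, 0.2354, 0.1892]
tcp_rot: [-2.341, -2.095, 0.003]
wrist_force: [-0.7, 0.2, -1.3]
grip_width: 0.0445
pos [514.1 235.4 189.2] yaw 83.64 tilt [-0.001 -0.001] w 44.5 t 34.825 F [-0.7  0.2 -1.3]
rz total -0.26
after turn: tx 0.06 ty -0.04 tz 4.92 cm
before turn: tx 0.06 ty -0.04
```

View pics/g4.png

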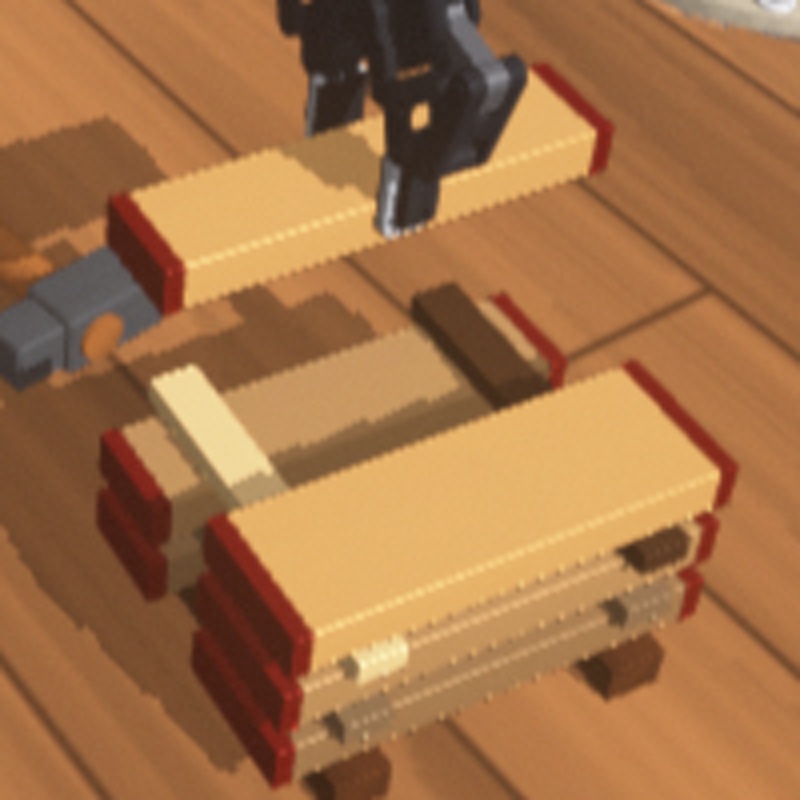

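```bash
python3 -m crank '[1,0.05,0,4,0,0,-0.2,1,0,0,3,0,0,0,1,0,0,1.3,0,0,0,1,0,0,0,0,0,0,1,0,0,0,0,0,0,1,0,0,0,0,0,0]';  python3 go.py 513.8 236 94 83.9
```

```text
clock: 35.62
tool_pos: [0.5153, 0.237, 0.1084]
tcp_rot: [2.333, 2.104, 0.003]
wrist_force: [0.7, -0.4, -1.4]
grip_width: 0.0445
pos [515.3 237.  108.4] yaw 84.09 tilt [0.001 0.002] w 44.5 t 35.625 F [ 0.7 -0.4 -1.4]
rz total 0.19
after turn: tx -0.12 ty -0.13 tz 1.44 cm
before turn: tx -0.12 ty -0.13
```

```bash
python3 -m crank '[1,-0.1,-0.1,0.9,0,0,0.1,1,0,0,0.4,0,0,0,1,0,0,0,0,0,0,1,0,0,0,0,0,0]';  python3 go.py 513.8 236 94 83.9
```

```text
clock: 36.12
tool_pos: [0.5131, 0.2355, 0.0944]
tcp_rot: [-2.335, -2.102, 0.001]
wrist_force: [-4.3, -1.8, 6.6]
grip_width: 0.0447
pos [513.1 235.5  94.4] yaw 83.99 tilt [-0.    -0.001] w 44.7 t 36.125 F [-4.3 -1.8  6.6]
rz total 0.09
after turn: tx 0.05 ty 0.07 tz 0.04 cm
before turn: tx 0.05 ty 0.07
```

```bash
python3 -m crank '[1,0,0,-0.1,0,0,0,-0.3,0,0,0,0,0,0,-0.3,0,0,0,0,0,0,-0.3,0,0,0,0,0,0,-0.3,0,0,-2,0,0,0,-0.3,0,0,-4,0,0,0,-0.3,0,0,-4,0,0,0,-0.3,0,0,0,0,0,0]';  python3 go.py 408.6 -306 190 1.6
python3 -m crank '[-0.7,0,0,0,0,0,10.3,-0.7,0,0,0,0,0,10.3,-0.7,0,0,0,0,0,10.3,-0.7,0,0,0,0,0,10.3,-0.7,0,0,0,0,0,10.3,-0.7,0,0,0,0,0,10.3,-0.7,0,0,0,0,0,10.3,-0.7,0,0,0,0,0,10.3,-0.7,0,0,0,0,0,0]';python3 go.py 500 -306 190 1.6;python3 go.py 408.6 -306 190 1.6
```

```text
clock: 37.12
tool_pos: [0.5153, 0.2365, 0.1988]
tcp_rot: [2.334, 2.101, 0.01]
wrist_force: [-0.2, -0.0, -0.5]
grip_width: 0.0553
pos [515.3 236.5 198.8] yaw 83.99 tilt [0.004 0.005] w 55.3 t 37.125 F [-0.2 -0.  -0.5]
rz total 82.39
after turn: tx -12.19 ty 53.93 tz 0.88 cm
before turn: tx -55.07 ty -4.94
clock: 38.25
tool_pos: [0.513, 0.2356, 0.1942]
tcp_rot: [3.14, 0.046, -0.002]
wrist_force: [0.7, 0.7, -0.5]
grip_width: 0.0727
pos [513.  235.6 194.2] yaw 1.67 tilt [-0.001  0.001] w 72.7 t 38.25 F [ 0.7  0.7 -0.5]
rz total 0.07
after turn: tx -2.81 ty 54.11 tz 0.42 cm
before turn: tx -2.88 ty 54.10
pos [513.  235.6 194.2] yaw 1.67 tilt [-0.001  0.001] w 72.7 t 38.25 F [ 0.7  0.7 -0.5]
rz total 0.07
after turn: tx -11.95 ty 53.85 tz 0.42 cm
before turn: tx -12.01 ty 53.84
```

```bash
python3 -m crank '[-0.7,-1.09,4.9,0,0,0,0,-0.7,-1.09,4.9,0,0,0,0,-0.7,-1.09,4.9,0,0,0,0,-0.7,-1.09,4.9,0,0,0,0,-0.7,-1.09,4.9,0,0,0,0,-0.7,-1.09,4.9,0,0,0,0,-0.7,-1.09,4.9,0,0,0,0,-0.7,-1.09,4.9,0,0,0,0,-0.7,-1.09,4.9,0,0,0,0,-0.7,-1.09,4.9,0,0,0,0,-0.7,-1.09,4.9,0,0,0,0,-0.7,0,0,0,0,0,0]'
python3 -m crank '[-0.7,0,0,4,0,0,0,-0.7,0,0,4,0,0,0,-0.7,0,0,1.5,0,0,0,-0.7,0,0,0,0,0,0,-0.7,0,0,0,0,0,0]';python3 go.py 408.6 -306 25 1.6
python3 - <<'E'
from meas import *
c=camera("top");z=cv2.medianBlur(cloud(c)[...,2].astype(np.float32),3)
crop(c,130,160,240,280,5,'pics/h1.png')
meas(c,(z>.10),(130,180,183,285),.110)
meas(c,(z>.10),(183,180,230,285),.110)
c=camera('scene');crop(c,200,100,360,250,5,'pics/h2.png')
E
```

```text
clock: 39.75
tool_pos: [0.4062, -0.3108, 0.195]
tcp_rot: [3.139, 0.04, -0.002]
wrist_force: [-1.5, 0.5, -0.7]
grip_width: 0.0723
clock: 40.38
tool_pos: [0.4095, -0.3069, 0.1014]
tcp_rot: [3.14, 0.045, 0.003]
wrist_force: [0.6, 0.7, 1.1]
grip_width: 0.0729
pos [ 409.5 -306.9  101.4] yaw 1.66 tilt [0.002 0.001] w 72.9 t 40.375 F [0.6 0.7 1.1]
rz total 0.06
after turn: tx -0.09 ty -0.09 tz 7.64 cm
before turn: tx -0.09 ty -0.09
  rect [522.9 326.9 202.7  70.2  -5.9] mom [522.2 327.3] [200.6  67.2] -6.0
  rect [513.5 235.  202.6  51.   -6. ] mom [516.1 234. ] [197.1  46.8] -4.5
```

View pics/h1.png

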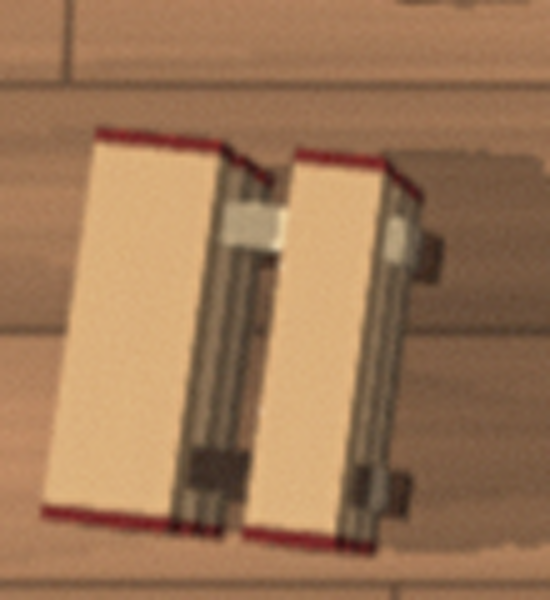

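View pics/h2.png

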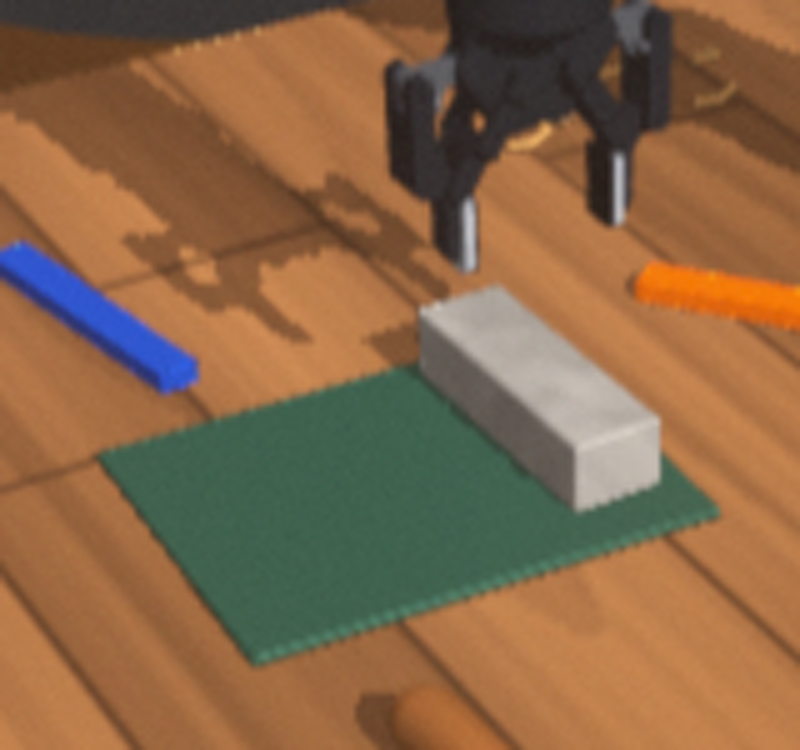

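Both new boards line up with those below, and the narrow board's rectangle matches the pile's narrow one to within 1 mm. The gripper is over the weight. Gripping it firmly.

```bash
python3 -m crank '[-0.7,-0.1,-0.1,4,0,0,0,-0.7,0,0,3,0,0,0,-0.7,0,0,1.8,0,0,0,-0.7,0,0,0,0,0,0,-0.7,0,0,0,0,0,0,1,0,0,0,0,0,0,1,0,0,0,0,0,0,1,0,0,0,0,0,0,1,0,0,0,0,0,0,1,0,0,0,0,0,0]' 110;python3 go.py 408.6 -306 13 1.6;python3 -m crank '[1,0,0,-0.5,0,0,0,1,0,0,-3,0,0,0,1,0,0,-5,0,0,0,1,0,0,-5,0,0,0,1,0,0,-5,0,0,0,1,0,0,-2,0,0,0,1,0,0,0,0,0,0,1,0,0,0,0,0,0]' ; python3 go.py 518.5 286.5 215 -6.1
python3 - <<'E'
from meas import *
c=camera('scene');crop(c,200,60,360,210,5,'pics/h3.png')
E
```

```text
clock: 41.72
tool_pos: [0.4085, -0.3058, 0.0135]
tcp_rot: [3.141, 0.044, 0.004]
wrist_force: [-1.2, 1.5, 11.4]
grip_width: 0.0466
pos [ 408.5 -305.8   13.5] yaw 1.6 tilt [0.002 0.   ] w 46.6 t 41.725 F [-1.2  1.5 11.4]
rz total 0.0
after turn: tx 0.01 ty 0.02 tz 0.05 cm
before turn: tx 0.01 ty 0.02
clock: 42.72
tool_pos: [0.4067, -0.3046, 0.2155]
tcp_rot: [-3.14, -0.044, 0.004]
wrist_force: [0.9, -0.4, -7.9]
grip_width: 0.0465
pos [ 406.7 -304.6  215.5] yaw 1.61 tilt [-0.002 -0.001] w 46.5 t 42.725 F [ 0.9 -0.4 -7.9]
rz total 7.71
after turn: tx 4.83 ty -59.96 tz 0.05 cm
before turn: tx 12.83 ty -58.77
```

View pics/h3.png

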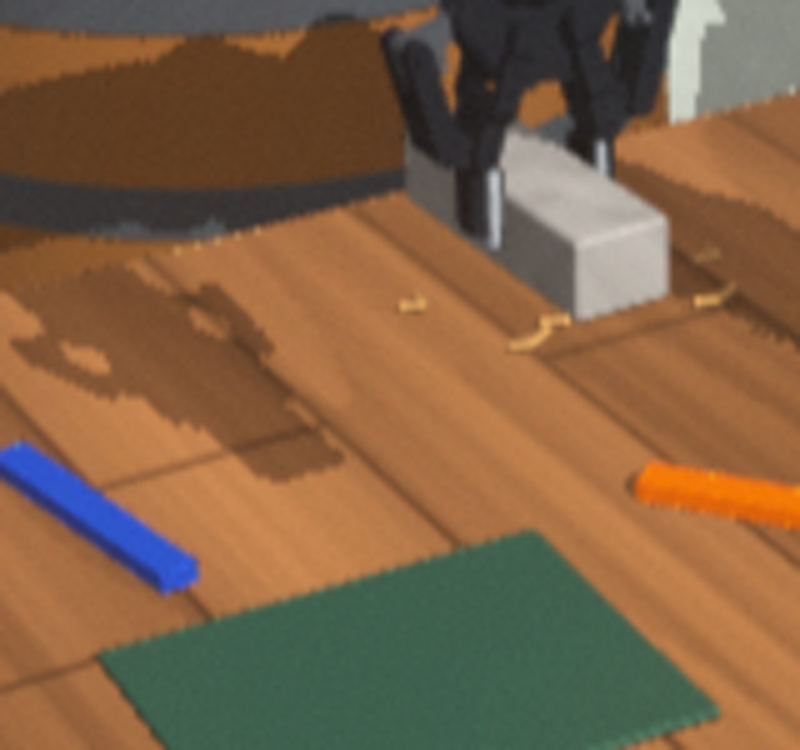

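The weight is held level. Carrying it over.

```bash
python3 -m crank '[1,0,0,0,0,0,3.9,1,0,0,0,0,0,3.8,1,0.4,-4,0,0,0,0,1,0.4,-5,0,0,0,0,1,0.4,-5,0,0,0,0,1,0.4,-5,0,0,0,0,1,0.4,-5,0,0,0,0,1,0.4,-5,0,0,0,0,1,0.4,-5,0,0,0,0,1,0.4,-5,0,0,0,0,1,0.4,-5,0,0,0,0,1,0.4,-5,0,0,0,0]'
python3 -m crank '[1,0.4,-5,0,0,0,0,1,0.4,-4,0,0,0,0,1,0,-2,0,0,0,0,1,0,0,0,0,0,0,1,0,0,0,0,0,0]';python3 go.py 518.5 286.5 150 -6.1
python3 - <<'E'
from meas import *
c=camera('scene');crop(c,330,200,530,420,3.5,'pics/i1.png')
E
```

```text
clock: 44.28
tool_pos: [0.4988, 0.1787, 0.2152]
tcp_rot: [3.135, -0.168, -0.004]
wrist_force: [0.3, 0.1, -7.1]
grip_width: 0.0463
clock: 44.9
tool_pos: [0.5191, 0.2842, 0.2162]
tcp_rot: [3.135, -0.17, -0.002]
wrist_force: [0.8, 0.6, -7.4]
grip_width: 0.0464
pos [519.1 284.2 216.2] yaw -6.21 tilt [-0.001  0.002] w 46.4 t 44.9 F [ 0.8  0.6 -7.4]
rz total -0.11
after turn: tx -0.09 ty -0.22 tz 6.62 cm
before turn: tx -0.09 ty -0.22
```

View pics/i1.png

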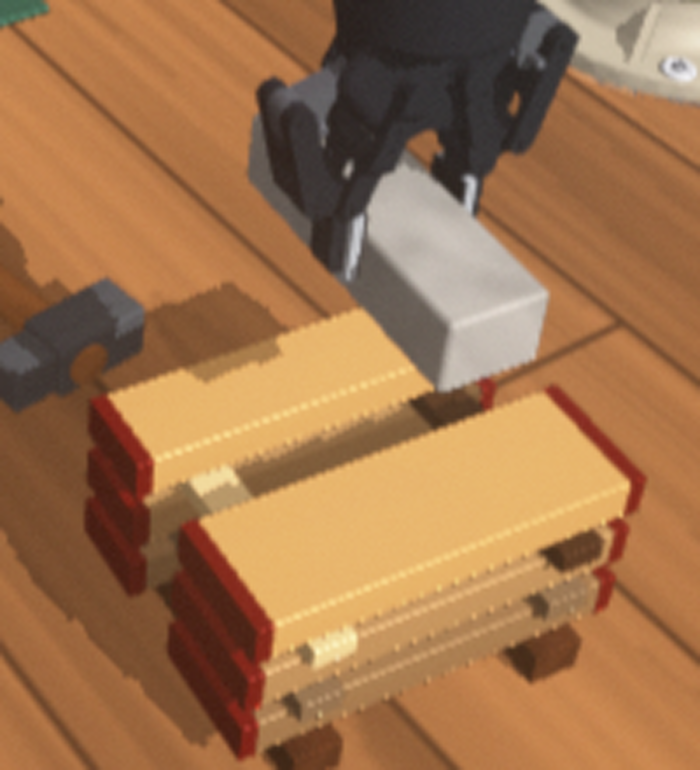

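```bash
python3 -m crank '[1,-0.05,-0.2,3,0,0,0,1,0,0,3,0,0,0,1,0,0,2,0,0,0,1,0,0,0.8,0,0,0,1,0,0,0,0,0,0,1,0,0,0,0,0,0,1,0,0,0,0,0,0]';python3 go.py 518.5 286.5 118 -6.1
```

```text
clock: 45.82
tool_pos: [0.5193, 0.2884, 0.13]
tcp_rot: [-3.136, 0.167, -0.002]
wrist_force: [0.6, -0.4, -7.0]
grip_width: 0.0462
pos [519.3 288.4 130. ] yaw -6.1 tilt [ 0.001 -0.001] w 46.2 t 45.825 F [ 0.6 -0.4 -7. ]
rz total -0.0
after turn: tx -0.06 ty 0.19 tz 1.20 cm
before turn: tx -0.06 ty 0.19
```

```bash
python3 -m crank '[1,0,0.1,0.6,0,0,0,1,0,0,0.3,0,0,0,1,0,0,0.2,0,0,0,1,0,0,0,0,0,0,1,0,0,0,0,0,0]';python3 go.py 518.5 286.5 118 -6.1
```

```text
clock: 46.45
tool_pos: [0.5187, 0.2872, 0.118]
tcp_rot: [3.137, -0.167, 0.0]
wrist_force: [0.1, 0.4, -7.8]
grip_width: 0.0464
pos [518.7 287.2 118. ] yaw -6.1 tilt [0. 0.] w 46.4 t 46.45 F [ 0.1  0.4 -7.8]
rz total 0.0
after turn: tx -0.01 ty 0.07 tz -0.00 cm
before turn: tx -0.01 ty 0.07
```

Not in contact yet (Fz is still -7.8), so I'll lower in 1 mm steps.

```bash
python3 -m crank '[1,0,0,0.1,0,0,0,1,0,0,0,0,0,0,1,0,0,0,0,0,0]';python3 -m crank '[1,0,0,0.05,0,0,0,1,0,0,0,0,0,0,1,0,0,0,0,0,0]'
```

```text
clock: 46.82
tool_pos: [0.519, 0.2873, 0.1176]
tcp_rot: [-3.137, 0.167, -0.001]
wrist_force: [-2.3, -1.2, 1.1]
grip_width: 0.0469
clock: 47.2
tool_pos: [0.519, 0.2873, 0.1176]
tcp_rot: [-3.136, 0.167, -0.001]
wrist_force: [-4.5, -1.9, 5.5]
grip_width: 0.0463
```

Contact. Releasing.

```bash
python3 -m crank '[1,0,0,-0.05,0,0,0,-0.4,0,0,0,0,0,0,-0.4,0,0,0,0,0,0,-0.4,0,0,0,0,0,0,-0.4,0,0,0,0,0,0,-0.4,0,0,-1,0,0,0,-0.4,0,0,-3,0,0,0,-0.4,0,0,-5,0,0,0,-0.4,0,0,-4,0,0,0,-0.4,0,0,0,0,0,0]';python3 -m crank '[-0.4,0,5,0,0,0,0,-0.4,0,5,0,0,0,0,-0.4,0,5,0,0,0,0,-0.4,0,5,0,0,0,0,-0.4,0,5,0,0,0,0,-0.4,0,5,0,0,0,0,-0.4,0,5,0,0,0,0,-0.4,0,0,0,0,0,0,-0.4,0,0,0,0,0,0]'
python3 - <<'E'
from meas import *
c=camera("top");z=cv2.medianBlur(cloud(c)[...,2].astype(np.float32),3)
crop(c,130,130,360,290,3.4,'pics/j1.png')
print("weight");meas(c,(z>.130),(130,190,230,270),.148)
c2=camera('scene');crop(c2,330,240,530,430,3.5,'pics/j2.png');cv2.imwrite('pics/j3.png',c2['color'][:,:,::-1])
O=np.array([517.6,286.]);t=np.radians(-6.1)
E
```

```text
clock: 48.45
tool_pos: [0.5205, 0.2877, 0.2518]
tcp_rot: [-3.132, 0.167, -0.009]
wrist_force: [-0.4, -0.1, -0.3]
grip_width: 0.0598
clock: 49.58
tool_pos: [0.4813, -0.0604, 0.2468]
tcp_rot: [-3.137, 0.167, 0.001]
wrist_force: [-1.0, 1.2, -0.3]
grip_width: 0.0597
weight
  rect [515.8 282.6 155.6  51.5  83.8] mom [515.9 282.4] [152.6  49.1] 83.6
```

View pics/j1.png

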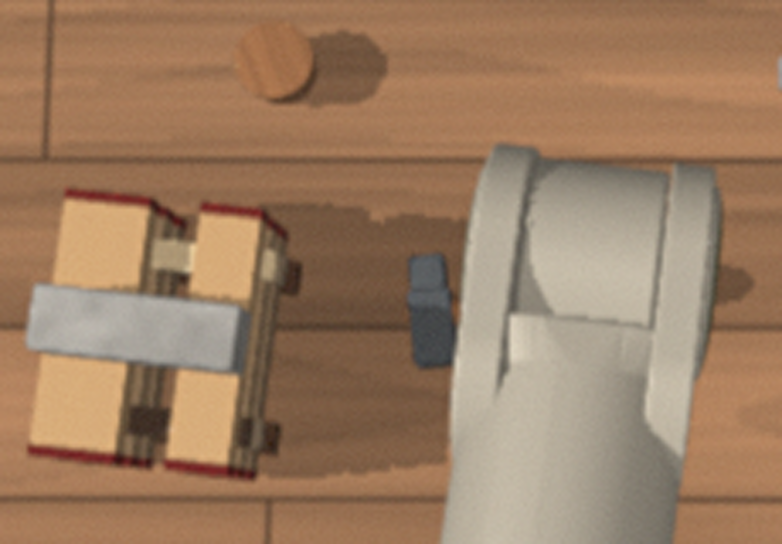

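View pics/j2.png

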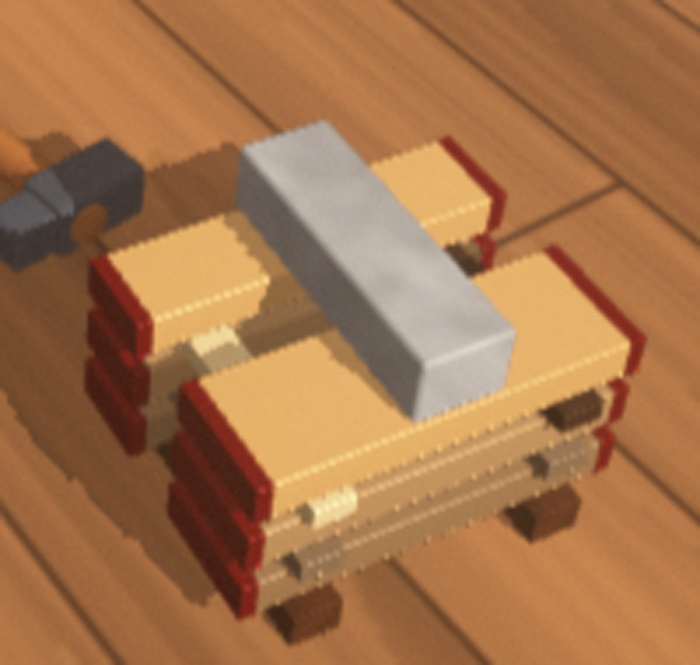

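View pics/j3.png

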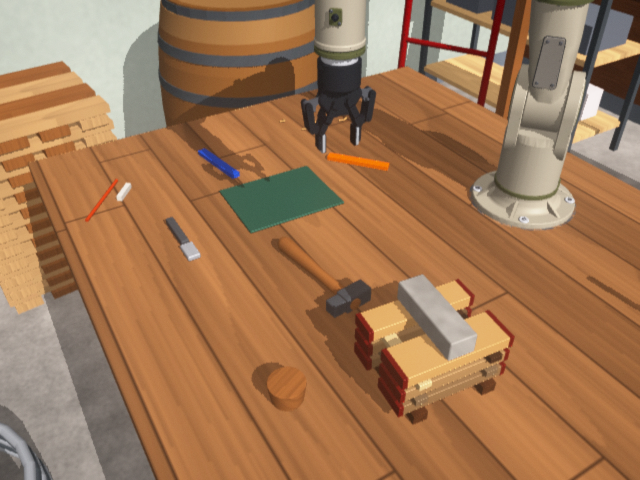

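The finished pile looks right: the weight sits square across both boards about 4 mm from centre, and the hammer (348,297), bung (287,388) and chisel (182,238) are where they started. The gripper is clear.

```bash
python3 -c "
from workcell import finish_job,observe
print(observe()['qvel'].round(3));print(finish_job())"
```

```text
[-0.007  0.003 -0.002 -0.003  0.002 -0.001  0.001]
the job is handed in; nothing more can be done
None
```

The new course is on the pile and the job is handed in, at about 50 s of the 126 s allowed. `finish_job()` reported no verdict, so the checks below are my own.

**What I did:** I laid the pale stick over the +x stick and the dark one over the -x stick. The wide board went over the wide ones and the narrow board over the narrow ones. The stone weight went across the middle last.

**Last checks, against the pile as the same top camera saw it:**

| Part | Offset from target |
|---|---|
| Pale stick | about 2.5 mm along the boards, 1.5 mm across |
| Dark stick | about 1.5 mm along the boards, 1 mm across |
| Wide board | under 2 mm, angle within 0.5° |
| Narrow board | under 1 mm, angle within 0.5° |
| Weight | about 4 mm from the pile's middle, square within 0.5° |

- **Bystanders:** the hammer, bung and chisel look unmoved in the last picture.
- **Robot:** the gripper is clear of everything and at rest.

**Where checks were weaker or disagreed:**
- One depth-mask reading of the dark stick failed because the arm was in view. I used end points read off the picture instead.
- The narrow board's second fit (mask moments) gave -4.5° because the crop cut into it. Its outline rectangle gave -6.0°, matching the pile.
- The camera and the robot disagreed by about 2 mm at the pile, so I shifted the targets by that after the first stick.

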